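# Refit the lamp cover of a UV detector

## Task

The lamp of the UV detector has been changed and its cover lies on the bench: put the cover back. Pick it up by its rib, hook its lip under the ledge of the lamp opening with the cover tilted, then swing it down and press its free edge until the catch snaps and the cover stays shut and level by itself. Work by feel and gently: a thumb's push of about 8 N is enough, so never lean on the cover or the detector (25 N, springs included, bends them); do not touch the lamp inside, and leave the other things on the bench where they are.

Things in the scene. Friction and masses are not known exactly. Their poses are not given: they have to be found in the camera images.
- detector: White instrument, 260 (y) x 420 (x) x 140 mm high, fixed; origin: middle of underside, z up, display end to +x. In a cut-out of its flat top stands the lamp hood: aluminium box 174 (x) by 168 (y), opening 102 by 128. Its -x opening edge is the ledge, nominally at x -70, y 0, z 144 (rim); being set on slotted feet and shims it may be up to 12 mm off along x and 4 in height: find it by feel.
- cover_grip (a point): Middle of the pull rib (12 in x, 64 in y, 26 mm high) on the loose lamp cover, 13 above the cover's top. Axes as the cover's (x from lip to free edge, z up). Cover: white shallow moulding 100 (x) by 120 (y), 15 high below the rib, 0.14 to 0.28 kg; lies upright on the bench left or right of the detector. Shut, its axes agree with the detector's and its top is flush with the hood's rim.
- cover_lip (a point): Middle of the tip of the cover's lip: 70 mm to -x of the rib's middle, 19 below. The lip: 20 long (x), 90 wide, 3 thick, out of the cover's -x side, its upper face 4.5 below the cover's top. It goes under the ledge: a 3 mm sheet (the rim) at the opening's -x edge over a space 28 deep. Shut, the lip's tip is 20 beyond the ledge's edge, 6 below the rim, and the cover's -x side meets that edge.
- cover_edge (a point): Middle of the cover's free (+x) edge on its top: 50 mm to +x of the rib's middle, 13 below. Under it a bead rides over the catch, a sprung roller in the opening's +x wall, which snaps under about 8 N pressed down there. Until then this edge rests some 10 mm high. With the cover's -x side against the ledge the free edge clears the +x wall by 2 mm (1 while swinging in), else it lands on the rim.
- interlock (a joint): Lamp interlock: black sprung plunger, 9 mm across, in the +y seat rail near the catch, 1 to 1.6 N. 0 free, 0.0035 to 0.0045 m with the cover snapped home; without the catch it lifts the cover again. Seat rails run along both y sides of the opening, 15 mm below the rim: the cover's underside stands on them, when tilted (about 20 degrees is good) on its lower -x edge, the heel, which slides along them.
- lamp: Deuterium lamp standing in the opening: glass, 28 mm across, on a steel flange 48 across; its tip is 32 mm below the rim. Origin: middle of the flange's underside, at x -20, y 0, z 60 mm from the detector's origin. Not to be touched.
- vial_rack: Bystander: black rack with amber vials, 100 x 100 mm, 42 high, loose on the bench on the side of the detector away from the cover. Origin: middle of its underside.
- solvent_bottle: Bystander: clear laboratory bottle with blue cap, 86 mm across, 180 high, standing beyond the detector to the left. Origin: middle of its underside.
- driver: Bystander: screwdriver 170 mm long, lying on the bench beyond the detector to the right. x axis along it to the tip.

How it is judged:
By the outcome, as a careful person would: the job done as asked, in the order asked, and still so for the second after the job is handed in, with the robot touching nothing.
It also fails if it takes over 72 s, if anything falls off the work surface, if the arm or the gripper's body presses on something with over 40 N, if the wrist force passes 120 N, or if a joint passes its speed limit or range.

## Robot

A 7-joint arm with a two-finger parallel gripper is mounted at the origin on the work surface. World frame = base frame: x ahead of the robot, y to its left, z up, the work surface at z = 0. Lengths are in m, angles in rad, forces in N, time in s.
With the tool pointing down it reaches from about 0.4 to 0.85 m from the base axis. Payload 10.4 kg.
Tool frame: the origin (TCP) lies at the very end of the fingers, on their centre line; the grasp point (between the pads) lies 19 mm behind it (manip.tcp_to_grasp is the distance from the TCP to the grasp point, in m); x points along the fingers, y is the direction in which the jaws open and shut, and the axes are right-handed (so a half turn about x gives the same grasp; the last joint's range is limited). The gripper opens to 85 mm and grips with 20 to 120 N. Pads are 22 mm wide; open, the fingers measure 114 mm over their backs; the gripper's body (76 mm by 85 mm) begins 54 mm behind the grasp point. The pads swing forward as they close: fully open they stand 13 mm farther back than shut.
Start: joints at [-1.183, 0.332, -0.065, 1.46, 0.022, 1.35, -0.088], TCP at [0.25, 0.573, 0.231] pointing down, gripper open.
Joint ranges: [-2.6, 2.6], [-0.5, 2.12], [-1.47, 1.34], [0.16, 2.42], [-1.27, 4.41], [0.06, 2.06], [-2.6, 2.6]. Speed limits (rad/s): [2.22, 2.22, 2.79, 2.79, 3.14, 3.14, 3.14].

## Interface

Orientations are given as a unit quaternion [x, y, z, w].
In Python, from workcell import manip, cams, hand_in gives the robot as it stands.
- The arm moves only by the shell command python3 -m handwheel 'ROWS' [FORCE]. ROWS is text: rows parted by semicolons, each of 7 numbers parted by spaces: the shift along the tool's x, y, z in mm, then the turn, a rotation vector about the tool's x, y, z in rad, then the finger opening in mm, from 0 to 85.4. A call has 1 to 8 rows; each row shifts and turns the commanded pose from where the row before left it, along the tool's axes as they then stand; what a row does not reach is not made up. A row lasts 1/10 s, in which the tool goes at most 50 mm and 8.59 degrees, less where a joint would pass 70% of its speed; a pose out of reach is approached as far as the arm can. A call with a gripper value outside its range is refused whole. The fingers move at their own pace and stop on an object; FORCE is the grip in N (left out, the last holds). Time passes only in rows, so rows that do not move let the fingers close. It gives the time, the measured TCP pose, the force and the opening at its end, in the units of the state.
- manip.get_obs(): the state, without advancing time (a new reading comes with each control period).
- cams.camera(name): name is "scene" or "top" or "wrist"; returns a dict with "color" (480x640x3 uint8, blue, green, red), "depth" (480x640 float32, m along the optical axis (not along the pixel's ray), 0 where there is no reading), "camera_matrix" (3x3 intrinsics, pixels), "origin" and "attitude" of the camera in the world; the wrist camera has in their place "T_tool_cam" (4x4, takes a point from camera to tool coordinates, whose origin is the TCP and whose axes are the tool frame's). Camera axes: x right, y down, z forward; pixel columns grow to the right and rows downward; lengths in m; the calibration is good to about 2 mm. A picture is of the moment at which its call begins: read the wrist's pose just before it.
- hand_in(): hands the job in, once; it reports no verdict.
Trained networks look in the newest picture that a camera, given by its name, has taken for a name from the list of things; names that differ only in an ending like _2 or _b are one class to them, and where a whole thing is asked for, a point or a joint stands for the part that bears it (a point fixed in the world has none). Each returns a list of dicts, best first, with "conf" (0 to 1); they miss things now and then, are a little off and sometimes report something else, mostly with a low value. They report only what shows in the picture. A call takes as long as a camera call.
- cams.recognise(camera, thing): "box" ([left, top, width, height] in pixels, round what is visible of it).
- cams.outline_of(camera, thing): "region" (480x640 bool, what is visible of it) and "box" ([left, top, width, height] in pixels, round what is visible of it).
The state is a dict: "clock": time; "joint_pos": joint angles; "joint_velocities": joint speeds; "tau": joint torques, N m; "position": TCP position; "ee_rot": TCP orientation; "ft_force": force on the tool from outside, world axes, zero at the start; "torque": the same for the moment, N m; "grip_width": opening from 0.0 (shut) to 1.0 (fully open).
Only numpy, scipy, OpenCV 4.12 (cv2) and the standard library are available. Lean on these libraries where they do the work, as an engineer would, in place of code of your own. Each camera call takes 0.05 s, during which the arm holds its last target.

## Working session

There is one attempt and no reset: what is moved stays moved. The work goes in short steps, Python scripts to look and compute and a shell command to move; the robot and the scene stay as the last step left them, time stands still between calls to the robot, and variables do not carry over. Pictures are saved under pics/ and viewed, and the job is handed in when it is done.

```bash
ls; mkdir -p pics
python3 - <<'E'
from workcell import manip,cams
import cv2,numpy as np
print(manip.get_obs(), manip.tcp_to_grasp)
for n in ["scene","top"]:
    c=cams.camera(n); cv2.imwrite(f"pics/{n}0.png",c["color"]); np.savez(f"{n}0.npz",**c)
    print(n,c["camera_matrix"],c["origin"],c["attitude"])
    for t in ["detector","cover_grip","cover_edge","lamp","vial_rack","solvent_bottle","driver"]:
        r=cams.recognise(n,t); print(t,[(x["box"],round(x["conf"],2)) for x in r[:2]])
E
```

```text
pics
{'clock': 0.0, 'joint_pos': array([-1.18259456,  0.33287495, -0.06470766,  1.4609336 ,  0.02156854,
        1.34993136, -0.08847057]), 'joint_velocities': array([ 0.00137662,  0.00066574,  0.00078819,  0.00044894, -0.00185382,
       -0.00016641,  0.00066521]), 'tau': array([-2.65877734e-04, -6.25419903e+01,  4.89259965e-02, -3.91613495e+01,
        1.60443439e-02,  9.69588174e-03,  5.84048462e-05]), 'position': array([0.2494287 , 0.57265169, 0.23051772]), 'ee_rot': array([ 0.14369826,  0.69233888, -0.14470912,  0.69215385]), 'ft_force': array([-0.42781783, -0.53069924, -0.40113604]), 'torque': array([-0.02230763,  0.01560454,  0.03691889]), 'grip_width': 1.0006118064370222} 0.0187
scene [[622.25947313   0.         324.00741099]
 [  0.         622.25947313 237.89454749]
 [  0.           0.           1.        ]] [1.41459693 0.34267573 0.85064508] [ 0.50149817  0.74988644 -0.35891133 -0.23948399]
detector [([209.3, 156.2, 241.6, 220.3], 0.55)]
cover_grip [([169.1, 194.5, 71.5, 47.8], 0.62)]
cover_edge [([165.4, 197.5, 70.4, 46.9], 0.89)]
lamp [([338.9, 229.4, 13.0, 9.1], 0.53)]
vial_rack [([472.3, 257.4, 69.3, 54.1], 0.84)]
solvent_bottle [([431.3, 296.1, 66.0, 102.6], 0.8)]
driver [([119.3, 260.6, 83.7, 31.0], 0.8)]
top [[486.02381092   0.         316.57370228]
 [  0.         486.02381092 228.99758335]
 [  0.           0.           1.        ]] [ 0.3537104  -0.01381727  1.06119746] [ 0.70788315 -0.6989714   0.06971241 -0.07403107]
detector [([214.7, 108.2, 175.5, 234.8], 0.9)]
cover_grip [([438.4, 239.5, 60.7, 64.4], 0.6)]
cover_edge [([438.8, 242.8, 59.2, 61.1], 0.58)]
lamp [([284.5, 213.9, 34.2, 35.0], 0.76), ([213.6, 112.4, 174.2, 230.0], 0.48)]
vial_rack [([126.4, 256.4, 57.6, 52.7], 0.62)]
solvent_bottle [([153.6, 128.4, 53.0, 56.6], 0.84)]
driver [([428.5, 154.2, 54.5, 55.3], 0.71)]
```

View pics/top0.png

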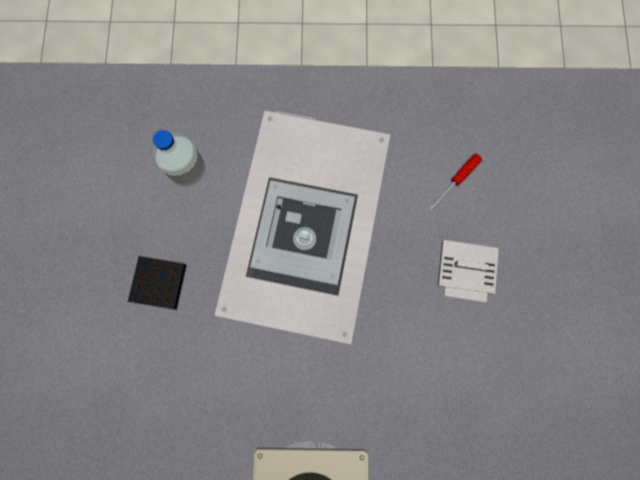

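View pics/scene0.png

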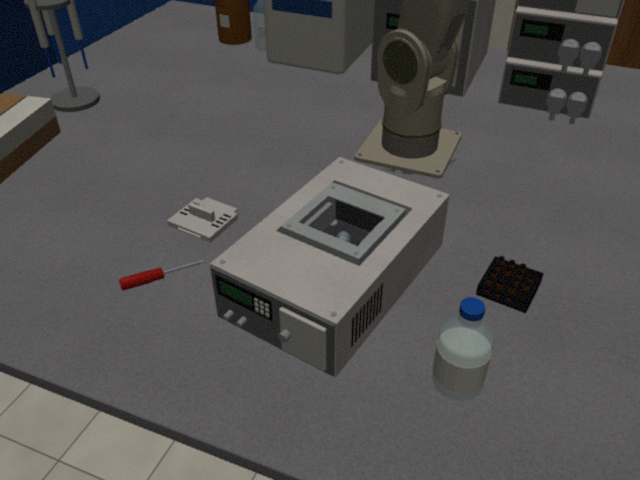

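The top view shows the detector (centre ~(303,227)) with the display end up. The cover is at (468,268) with its lip pointing down, towards the robot. Next I'll measure all of it.

```bash
cat > h.py <<'E'
import numpy as np,cv2
from scipy.spatial.transform import Rotation as R
def cloud(c):
    d=c["depth"];K=c["camera_matrix"];v,u=np.mgrid[0:480,0:640]
    P=np.dstack([(u-K[0,2])*d/K[0,0],(v-K[1,2])*d/K[1,1],d])
    P=P@R.from_quat(c["attitude"]).as_matrix().T+c["origin"]
    P[d==0]=np.nan
    return P
def wcloud(c,obs):
    d=c["depth"];K=c["camera_matrix"];v,u=np.mgrid[0:480,0:640]
    P=np.dstack([(u-K[0,2])*d/K[0,0],(v-K[1,2])*d/K[1,1],d,np.ones_like(d)])
    P=(P@np.asarray(c["T_tool_cam"]).T)[...,:3]
    P=P@R.from_quat(obs["ee_rot"]).as_matrix().T+obs["position"]
    P[d==0]=np.nan
    return P
E
python3 - <<'E'
from h import *
c=dict(np.load("top0.npz")); P=cloud(c)
def rect(mask,name):
    n,l,s,_=cv2.connectedComponentsWithStats(mask.astype(np.uint8)); k=1+np.argmax(s[1:,4]); m=l==k
    pts=P[m][:,:2].astype(np.float32); r=cv2.minAreaRect(pts*1000); print(name,m.sum(),r,"z",np.nanmedian(P[m][:,2]))
    return m
z=P[...,2]
print("bench z",np.nanmedian(z[300:440,450:600]),np.nanmedian(z[350:440,50:200]))
box=np.zeros((480,640),bool); box[90:360,200:400]=1
rect(box&(z>0.125),"detector")
hb=np.zeros_like(box);hb[170:300,235:365]=1
print(np.histogram(z[hb],bins=np.arange(0.05,0.16,0.004)))
cb=np.zeros_like(box);cb[230:310,430:510]=1
m=rect(cb&(z>0.004),"cover+lip")
m=rect(cb&(z>0.0125),"cover")
m=rect(cb&(z>0.03),"rib")
print(np.histogram(z[cb],bins=np.arange(-0.01,0.06,0.003)))
for n in("top",):
    for (a,b,d,e,nm) in [(165,305,230,370,"hood"),(230,310,425,510,"cov")]:
        im=c["color"][a:b,d:e]; cv2.imwrite(f"pics/{nm}.png",cv2.resize(im,None,fx=4,fy=4,interpolation=cv2.INTER_CUBIC))
s=dict(np.load("scene0.npz"));S=cloud(s)
zz=S[...,2]; cb=np.zeros_like(box);cb[185:250,155:250]=1
for t in(0.004,0.0125,0.03):
    m=cb&(zz>t);n,l,st,_=cv2.connectedComponentsWithStats(m.astype(np.uint8)); k=1+np.argmax(st[1:,4]);m=l==k
    print(t,cv2.minAreaRect((S[m][:,:2]*1000).astype(np.float32)),np.nanmedian(zz[m]))
E
```

```text
bench z 0.0007451023762414799 0.0002562679098812026
detector 24403 ((565.1314697265625, 14.77813720703125), (260.53118896484375, 430.2574157714844), 79.15177917480469) z 0.14078094916786232
(array([   0,  134, 1678,  843,  129,   56,   79,   53,   63,  104,  141,
         63,   70,   91,   96,  110,   85,  121,  129,  149,  481,  821,
       5298, 1516, 3441,  548,    0]), array([0.05 , 0.054, 0.058, 0.062, 0.066, 0.07 , 0.074, 0.078, 0.082,
       0.086, 0.09 , 0.094, 0.098, 0.102, 0.106, 0.11 , 0.114, 0.118,
       0.122, 0.126, 0.13 , 0.134, 0.138, 0.142, 0.146, 0.15 , 0.154,
       0.158]))
cover+lip 3042 ((484.6745300292969, -333.7254943847656), (122.98081970214844, 125.46985626220703), 82.53096771240234) z 0.015507498594247937
cover 2496 ((484.0787658691406, -333.90826416015625), (121.22718811035156, 117.7947769165039), 82.31221771240234) z 0.01606875238290062
rib 201 ((492.6994323730469, -334.8914794921875), (63.48931121826172, 12.763422966003418), 82.11324310302734) z 0.041200477522695955
(array([   0,   26,  631, 1869,  776,   79,  220,  605, 1326,  587,   34,
          6,   15,   11,    7,   14,   63,  100,    9,    1,    0,    0,
          0]), array([-0.01 , -0.007, -0.004, -0.001,  0.002,  0.005,  0.008,  0.011,
        0.014,  0.017,  0.02 ,  0.023,  0.026,  0.029,  0.032,  0.035,
        0.038,  0.041,  0.044,  0.047,  0.05 ,  0.053,  0.056,  0.059]))
0.004 ((475.8261413574219, -336.4181213378906), (138.92152404785156, 137.17233276367188), 80.08782958984375) 0.01585331375606458
0.0125 ((483.40057373046875, -332.52508544921875), (125.45809173583984, 120.97763061523438), 81.86355590820312) 0.01646296632985539
0.03 ((669.6102294921875, -133.8428497314453), (52.872493743896484, 39.21055603027344), 27.777860641479492) 0.14069499344190922
```

```bash
python3 -m handwheel 2>&1 | head -20
```

```text
invalid input
```

View pics/hood.png

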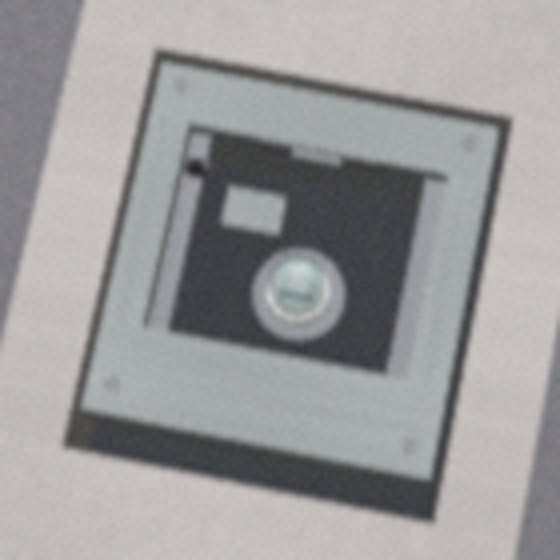

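View pics/cov.png

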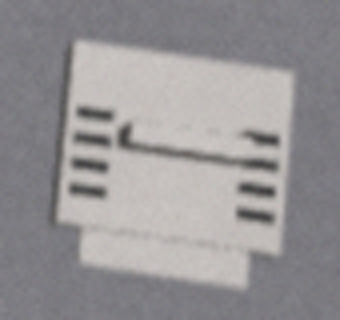

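Run:
```python
from h import *
c=dict(np.load("top0.npz")); P=cloud(c); z=P[...,2]; K=c["camera_matrix"];Rm=R.from_quat(c["attitude"]).as_matrix()
def px(u,v,zz):
    r=Rm@np.array([(u-K[0,2])/K[0,0],(v-K[1,2])/K[1,1],1]); return c["origin"]+r*(zz-c["origin"][2])/r[2]
def med(u,v,r=2): return np.nanmean(z[v-r:v+r+1,u-r:u+r+1])
for X,Y in [(300,85),(120,200),(480,250),(250,355),(350,110),(130,350)]: print("hood rim",X,Y,med(230+X//4,165+Y//4))
for u,v in [(280,130),(350,140),(240,300),(330,325)]: print("top",med(u,v))
zr=np.mean([med(230+X//4,165+Y//4) for X,Y in [(300,85),(120,200),(480,250),(250,355),(350,110),(130,350)]])
# detector outline by top surface
m=(z>0.125);m[:, :200]=0;m[:,400:]=0;m[:90]=0;m[360:]=0
m=cv2.morphologyEx(m.astype(np.uint8),cv2.MORPH_OPEN,np.ones((5,5)))
cn=max(cv2.findContours(m,0,2)[0],key=cv2.contourArea)
pts=np.array([px(u,v,0.1405)[:2] for u,v in cn[:,0]])
r=cv2.minAreaRect((pts*1000).astype(np.float32));print("det",r)
yaw=np.deg2rad(r[2]-90);cx=np.array(r[0])/1000
A=np.array([[np.cos(yaw),-np.sin(yaw)],[np.sin(yaw),np.cos(yaw)]])
print("yaw",yaw)
for nm,(X,Y),zz in [("op TL",(190,128),zr),("TR",(447,178),zr),("BL",(146,326),zr),("BR?",(408,376),zr),("hood TL",(157,57),zr),("hoodTR",(508,120),zr),("hood BL",(82,410),zr),("hood BR",(434,480),zr),("lamp flange",(299,294),0.066),("plunger",(195,168),zr-.015),("catch",(318,155),zr-.01)]:
    p=px(230+X/4-.4,165+Y/4-.4,zz); print(nm,p.round(4),"in det",((p[:2]-cx)@A*1000).round(1))
```

```text
hood rim 300 85 0.13670604114435922
hood rim 120 200 0.13456093355399706
hood rim 480 250 0.09938463831811545
hood rim 250 355 0.1373684260408705
hood rim 350 110 0.14824318222137978
hood rim 130 350 0.14819127043505215
top 0.1408256897812457
top 0.14052281213818912
top 0.14092470563480483
top 0.14067410371605352
det ((561.705810546875, 15.22735595703125), (259.94610595703125, 423.3125915527344), 79.14382934570312)
yaw -0.18947592207586755
op TL [0.6095 0.072  0.1341] in det [36.3 64.8]
TR [ 0.5856 -0.055   0.1341] in det [ 36.7 -64.5]
BL [0.5101 0.0904 0.1341] in det [-64.8  64.1]
BR? [ 0.4873 -0.0365  0.1341] in det [-63.3 -64.8]
hood TL [0.6459 0.0895 0.1341] in det [68.7 88.8]
hoodTR [ 0.6155 -0.085   0.1341] in det [ 71.7 -88.3]
hood BL [0.469  0.1197 0.1341] in det [-110.8   85.1]
hood BR [ 0.4376 -0.0492  0.1341] in det [-109.7  -86.7]
lamp flange [0.5395 0.0189 0.066 ] in det [-22.5  -0.6]
plunger [0.593  0.0703 0.1191] in det [20.4 60. ]
catch [0.5991 0.0088 0.1241] in det [38.   0.7]
```

```bash
cat >> h.py <<'E'
def target_rot(yaw,tilt=0,flip=1):
    # obj axes: Rz(yaw)*Ry(-tilt) ; tool x = -obj z, tool y = flip*obj x
    O=(R.from_euler('z',yaw)*R.from_euler('y',-tilt)).as_matrix()
    x=-O[:,2];y=flip*O[:,0];return R.from_matrix(np.column_stack([x,y,np.cross(x,y)]))
def plan(pos0,q0,pos1,R1):
    R0=R.from_quat(q0); d=R0.inv().apply(np.array(pos1)-pos0)*1000; rv=(R0.inv()*R1).as_rotvec()
    n=max(np.linalg.norm(d)/50,np.degrees(np.linalg.norm(rv))/8.59)
    return d,rv,n
def show(pos1,R1,o=None):
    from workcell import manip
    o=o or manip.get_obs(); d,rv,n=plan(o["position"],o["ee_rot"],pos1,R1)
    print("shift(tool, mm)",d.round(2),"rotvec",rv.round(4),"rows>=",round(n,2)); return d,rv
E
python3 - <<'E'
from h import *
from workcell import manip
o=manip.get_obs();print(R.from_quat(o["ee_rot"]).as_matrix().round(3))
for f in(1,-1):
    d,rv=show([0.50,0.02,0.33],target_rot(-0.19,0,f))
c=dict(np.load("top0.npz"));P=cloud(c)
# zr=0.148 redo
K=c["camera_matrix"];Rm=R.from_quat(c["attitude"]).as_matrix()
def px(u,v,zz):
    r=Rm@np.array([(u-K[0,2])/K[0,0],(v-K[1,2])/K[1,1],1]); return c["origin"]+r*(zz-c["origin"][2])/r[2]
yaw=-.1895;cx=np.array([.5617,.0152]);A=np.array([[np.cos(yaw),-np.sin(yaw)],[np.sin(yaw),np.cos(yaw)]])
zr=.148
for nm,(X,Y) in [("op TL",(190,128)),("TR",(447,178)),("BL",(146,326)),("BR?",(408,376)),("hood TL",(157,57)),("hoodTR",(508,120)),("hood BL",(82,410)),("hood BR",(434,480))]:
    p=px(230+X/4-.4,165+Y/4-.4,zr); print(nm,p.round(4),"in det",((p[:2]-cx)@A*1000).round(1))
E
```

```text
[[ 0.     0.399  0.917]
 [ 0.     0.917 -0.399]
 [-1.     0.    -0.   ]]
shift(tool, mm) [ -98.7  -407.    450.43] rotvec [ 1.35e+00 -1.00e-04 -1.00e-04] rows>= 12.3
shift(tool, mm) [ -98.7  -407.    450.43] rotvec [-1.7916e+00  1.0000e-04 -1.0000e-04] rows>= 12.3
op TL [0.6057 0.0707 0.148 ] in det [32.7 62.8]
TR [ 0.5821 -0.0544  0.148 ] in det [ 33.2 -64.5]
BL [0.5078 0.0888 0.148 ] in det [-66.8  62.1]
BR? [ 0.4853 -0.0362  0.148 ] in det [-65.3 -64.8]
hood TL [0.6415 0.088  0.148 ] in det [64.7 86.5]
hoodTR [ 0.6115 -0.084   0.148 ] in det [ 67.6 -88. ]
hood BL [0.4672 0.1177 0.148 ] in det [-112.1   82.8]
hood BR [ 0.4364 -0.0487  0.148 ] in det [-111.1  -86.4]
```

```bash
python3 -m handwheel '-12 -8 42 0.08 0 0 85; -12 -8 42 0.08 0 0 85; -12 -8 42 0.08 0 0 85; -12 -8 42 0.08 0 0 85; -12 -8 42 0.08 0 0 85; -12 -8 42 0.08 0 0 85; -12 -8 42 0.08 0 0 85; -12 -8 42 0.08 0 0 85' && python3 -m handwheel '0 -8 42 0.08 0 0 85; 0 -8 42 0.08 0 0 85; 0 -8 42 0.08 0 0 85; 0 -8 42 0.08 0 0 85; 0 -8 42 0.08 0 0 85; 0 -8 42 0.08 0 0 85; 0 -4 30 0.08 0 0 85; 0 0 0 0.08 0 0 85'
python3 - <<'E'
from h import *
show([0.50,0.02,0.33],target_rot(-0.19,0,1))
E
```

```text
clock: 1.6
position: [0.4649, 0.3123, 0.3278]
ee_rot: [0.356, 0.611, -0.356, 0.611]
ft_force: [1.1, 1.0, -0.3]
grip_width: 0.996
clock: 2.4
position: [0.4946, 0.0271, 0.328]
ee_rot: [0.532, 0.466, -0.531, 0.466]
ft_force: [0.3, -0.2, 0.9]
grip_width: 0.997
shift(tool, mm) [-2.    6.3   6.34] rotvec [ 0.059  -0.0003 -0.0012] rows>= 0.39
```

```bash
python3 -m handwheel '0 0 0 0 0 0 85'
python3 - <<'E'
from h import *
from workcell import manip,cams
import pickle
o=manip.get_obs();c=cams.camera("wrist");pickle.dump((o,c),open("w1.pkl","wb"))
cv2.imwrite("pics/w1.png",c["color"]);print(c["T_tool_cam"],c["camera_matrix"],o["position"])
E
```

```text
clock: 2.5
position: [0.4947, 0.0315, 0.3275]
ee_rot: [0.53, 0.468, -0.53, 0.468]
ft_force: [-0.2, 0.3, 0.1]
grip_width: 0.998
[[-1.50071573e-04 -3.21946859e-01  9.46757729e-01 -1.41505696e-01]
 [ 9.99999988e-01 -1.48445626e-05  1.53463137e-04 -1.16698227e-03]
 [-3.53527706e-05  9.46757741e-01  3.21946857e-01 -8.31079269e-02]
 [ 0.00000000e+00  0.00000000e+00  0.00000000e+00  1.00000000e+00]] [[393.22127517   0.         319.70610796]
 [  0.         393.22127517 239.33163992]
 [  0.           0.           1.        ]] [0.49468821 0.03152394 0.32753273]
```

View pics/w1.png

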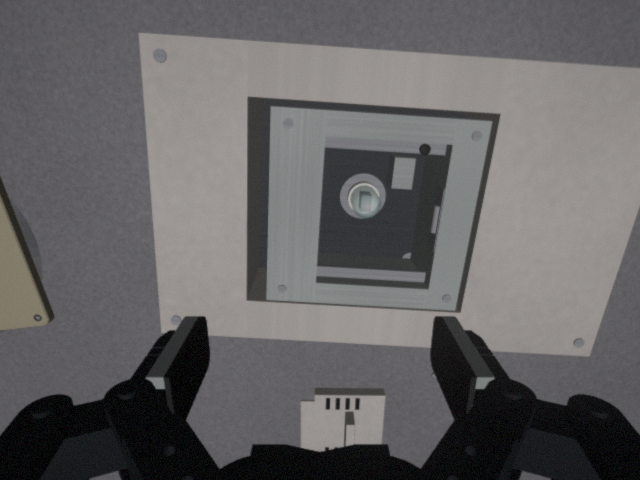

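Run:
```python
from h import *
import pickle
o,c=pickle.load(open("w1.pkl","rb"));P=wcloud(c,o);z=P[...,2]
K=c["camera_matrix"];T=c["T_tool_cam"];Rt=R.from_quat(o["ee_rot"]).as_matrix()
org=o["position"]+Rt@T[:3,3];Rm=Rt@T[:3,:3]
def px(u,v,zz):
    r=Rm@np.array([(u-K[0,2])/K[0,0],(v-K[1,2])/K[1,1],1]); return org+r*(zz-org[2])/r[2]
for u,v in [(295,200),(290,250),(460,200),(450,250),(300,150),(380,120),(200,100),(200,250),(560,150),(540,280),(230,400)]: print(u,v,np.nanmedian(z[v-3:v+4,u-3:u+4]).round(4))
im=c["color"];cv2.imwrite("pics/w1z.png",cv2.resize(im[90:320,240:510],None,fx=2.9,fy=2.6,interpolation=cv2.INTER_CUBIC))
# detector outline by depth
m=((z>0.12)).astype(np.uint8);m[330:]=0
cn=max(cv2.findContours(m,0,2)[0],key=cv2.contourArea)
```

```text
295 200 0.1466
290 250 0.1464
460 200 0.1467
450 250 0.1466
300 150 0.1465
380 120 0.1466
200 100 0.139
200 250 0.1387
560 150 0.1391
540 280 0.1387
230 400 -0.0018
```

View pics/w1z.png

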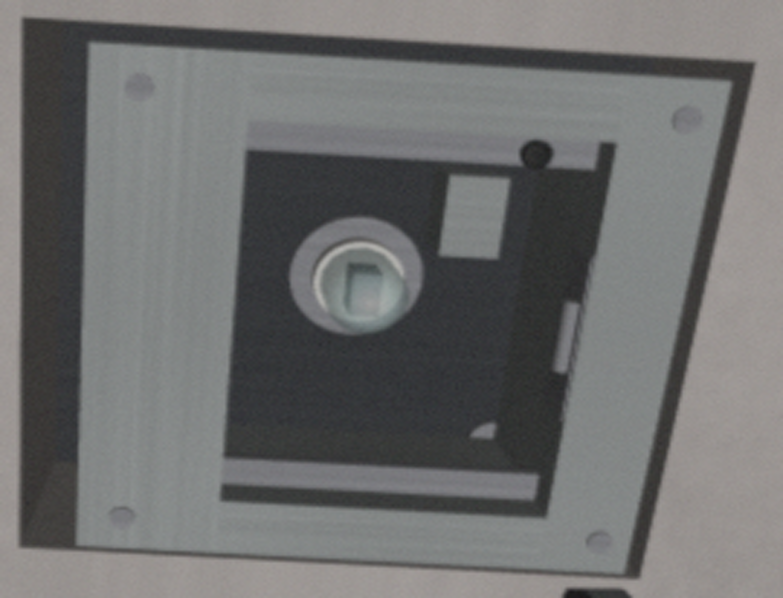

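Run:
```python
from h import *
import pickle
o,c=pickle.load(open("w1.pkl","rb"))
K=c["camera_matrix"];T=c["T_tool_cam"];Rt=R.from_quat(o["ee_rot"]).as_matrix()
org=o["position"]+Rt@T[:3,3];Rm=Rt@T[:3,:3]
def px(u,v,zz):
    r=Rm@np.array([(u-K[0,2])/K[0,0],(v-K[1,2])/K[1,1],1]); return org+r*(zz-org[2])/r[2]
yaw=-.1895;cx=np.array([.5617,.0152]);A=np.array([[np.cos(yaw),-np.sin(yaw)],[np.sin(yaw),np.cos(yaw)]])
S=[]
for n,X,Y in [("TL",248,121),("BL",221,500),("TR",617,143),("BR",547,517),("hTL",89,42),("hBL",77,545),("hTR",732,80),("hBR",628,577)]:
    p=px(240+X/2.9,90+Y/2.6,0.1465);S.append(p);print(n,p.round(4),((p[:2]-cx)@A*1000).round(1))
S=np.array(S)
for i,j in[(1,0),(3,2),(5,4),(7,6)]: d=S[j]-S[i];print("yaw from",np.arctan2(-d[0],d[1]).round(4),np.linalg.norm(d))
for i,j in[(0,2),(1,3),(4,6),(5,7)]: d=S[j]-S[i];print("yaw x",np.arctan2(d[1],d[0]).round(4),np.linalg.norm(d))
print("opening centre",S[:4].mean(0),"hood centre",S[4:].mean(0))
```

```text
TL [0.5056 0.0906 0.1465] [-69.3  63.5]
BL [ 0.4823 -0.0347  0.1465] [-68.6 -64. ]
TR [0.606  0.0715 0.1465] [32.9 63.7]
BR [ 0.5824 -0.0537  0.1465] [ 33.3 -63.7]
hTL [0.466  0.1186 0.1465] [-113.4   83.5]
hBL [ 0.435  -0.0463  0.1465] [-112.8  -84.3]
hTR [0.6372 0.0864 0.1465] [60.8 84.1]
hBR [ 0.6072 -0.0805  0.1465] [ 62.7 -85.4]
yaw from -0.1843 0.12743952461701935
yaw from -0.1864 0.12739015544317298
yaw from -0.1858 0.167763313476941
yaw from -0.178 0.16952689595991172
yaw x -0.1877 0.10219893638652082
yaw x -0.1872 0.1019363113318189
yaw x -0.1858 0.17419466998042243
yaw x -0.1958 0.17552828732379672
opening centre [0.54407195 0.01843196 0.1465    ] hood centre [0.53638547 0.01954335 0.1465    ]
```

Run:
```python
from h import *
show([0.4927,-0.335,0.16],target_rot(-0.136,0,1))
```

```text
shift(tool, mm) [167.18  41.42 365.25] rotvec [ 0.0175 -0.0006 -0.0001] rows>= 8.08
```

```bash
python3 -m handwheel '0 5 42 0.0175 0 0 85; 0 5 45 0 0 0 85; 0 5 45 0 0 0 85; 0 5 45 0 0 0 85; 5 5 45 0 0 0 85; 20 5 45 0 0 0 85; 20 5 45 0 0 0 85; 20 3 40 0 0 0 85' && python3 -m handwheel '25 3 13 0 0 0 85; 25 0 0 0 0 0 85; 20 0 0 0 0 0 85; 20 0 0 0 0 0 85;12 0 0 0 0 0 85; 0 0 0 0 0 0 85;0 0 0 0 0 0 85'
python3 - <<'E'
from h import *
from workcell import manip,cams
import pickle
o=manip.get_obs();c=cams.camera("wrist");pickle.dump((o,c),open("w2.pkl","wb"))
cv2.imwrite("pics/w2.png",c["color"])
show([0.4927,-0.335,0.16],target_rot(-0.136,0,1))
P=wcloud(c,o);z=P[...,2]
for n,lo,hi in [("rib",.03,.06),("cov",.008,.06)]:
    m=((z>lo)&(z<hi)&(np.linalg.norm(P[...,:2]-[.4927,-.335],axis=-1)<.1)).astype(np.uint8)
    n_,l,s,_=cv2.connectedComponentsWithStats(m);k=1+np.argmax(s[1:,4]);mm=l==k
    print(n,mm.sum(),cv2.minAreaRect((P[mm][:,:2]*1000).astype(np.float32)),np.nanmedian(z[mm]))
E
```

```text
clock: 3.35
position: [0.4855, -0.3229, 0.2614]
ee_rot: [0.532, 0.465, -0.532, 0.466]
ft_force: [0.9, 0.6, 0.1]
grip_width: 0.996
clock: 4.05
position: [0.4866, -0.335, 0.1608]
ee_rot: [0.533, 0.465, -0.533, 0.465]
ft_force: [0.6, 0.5, 1.1]
grip_width: 0.996
shift(tool, mm) [ 1.25  5.9  -1.11] rotvec [-0.0005  0.0003 -0.0012] rows>= 0.12
rib 1537 ((489.6825256347656, -334.63421630859375), (63.782958984375, 11.999715805053711), 82.12364959716797) 0.03973522163078125
cov 22832 ((479.7477722167969, -333.84234619140625), (120.71802520751953, 120.3948745727539), 82.14024353027344) 0.013794012901323274
```

View pics/w2.png

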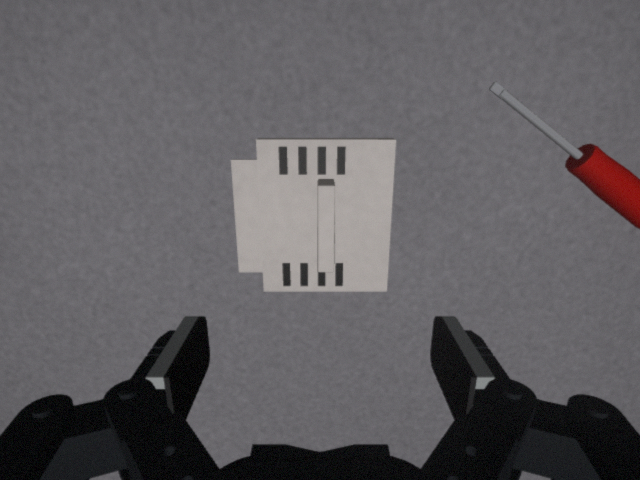

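```bash
python3 -m handwheel '0 3 -0.8 0 0 0 85; 40 0 0 0 0 0 60; 40 0 0 0 0 0 50; 35 0 0 0 0 0 40; 17 0 0 0 0 0 40; 8.5 0 0 0 0 0 40; 0 0 0 0 0 0 40; 0 0 0 0 0 0 40' 30
python3 - <<'E'
from h import *
from workcell import manip,cams
o=manip.get_obs();c=cams.camera("wrist")
cv2.imwrite("pics/w3.png",c["color"]);print(o["position"],o["grip_width"],o["ft_force"])
E
```

```text
clock: 4.9
position: [0.4901, -0.3355, 0.0213]
ee_rot: [0.534, 0.464, -0.533, 0.465]
ft_force: [0.0, -0.4, -0.2]
grip_width: 0.468
[ 0.4900554  -0.33553511  0.02134703] 0.4679600064371454 [ 0.04448923 -0.42567336 -0.16181119]
```

View pics/w3.png

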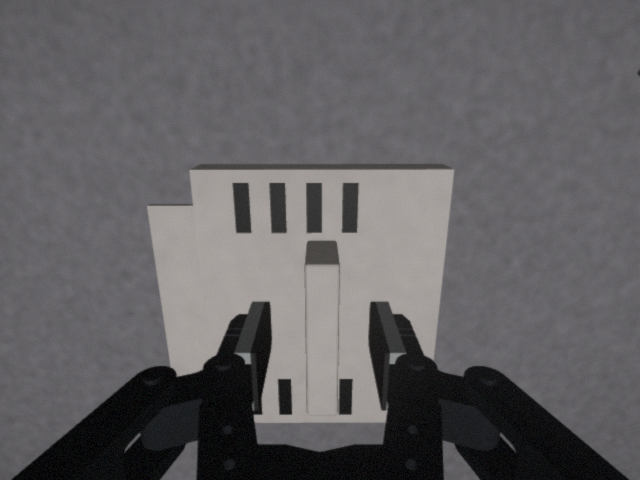

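```bash
python3 -m handwheel '0 0 0 0 0 0 25; 0 0 0 0 0 0 15; 0.5 0 0 0 0 0 8; 0 0 0 0 0 0 4; 0 0 0 0 0 0 4; 0 0 0 0 0 0 4; 0 0 0 0 0 0 4; 0 0 0 0 0 0 4' 45;  python3 -m handwheel '0 0 0 0 0 0 4; -1 0 0 0 0 0 4; -2 0 0 0 0 0 4;-4 0 0 0 0 0 4;-10 0 0 0 0 0 4;-20 0 0 0 0 0 4; 0 0 0 0 0 0 4; 0 0 0 0 0 0 4';python3 - <<'E'
from h import *
from workcell import manip,cams
import pickle
o=manip.get_obs();c=cams.camera("wrist");pickle.dump((o,c),open("w4.pkl","wb"))
cv2.imwrite("pics/w4.png",c["color"]);print(o["position"],o["ee_rot"],o["grip_width"],o["ft_force"],o["torque"])
c=cams.camera("scene");cv2.imwrite("pics/s4.png",c["color"])
E
```

```text
clock: 5.75
position: [0.4899, -0.3351, 0.0206]
ee_rot: [0.534, 0.464, -0.533, 0.465]
ft_force: [-2.2, 2.0, 10.8]
grip_width: 0.129
clock: 6.55
position: [0.4894, -0.3349, 0.0567]
ee_rot: [0.533, 0.464, -0.533, 0.465]
ft_force: [0.6, 0.4, -2.5]
grip_width: 0.127
[ 0.48942083 -0.33489328  0.05670155] [ 0.5334083   0.46419999 -0.53290361  0.46476628] 0.12699166919526456 [ 0.59590201  0.42667956 -2.47007316] [0.04566915 0.01489859 0.01687523]
```

View pics/w4.png

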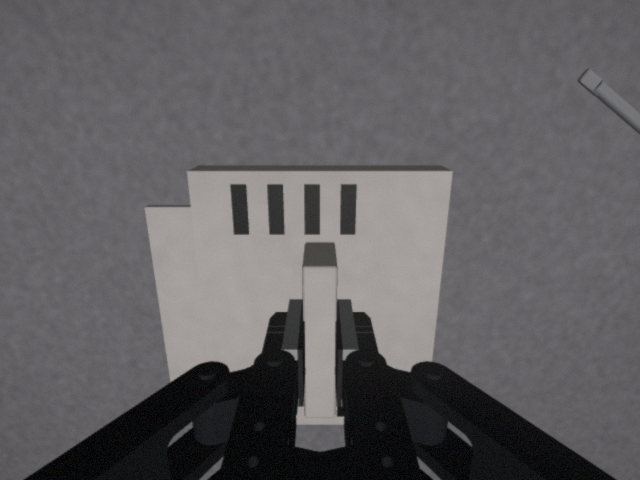

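View pics/s4.png

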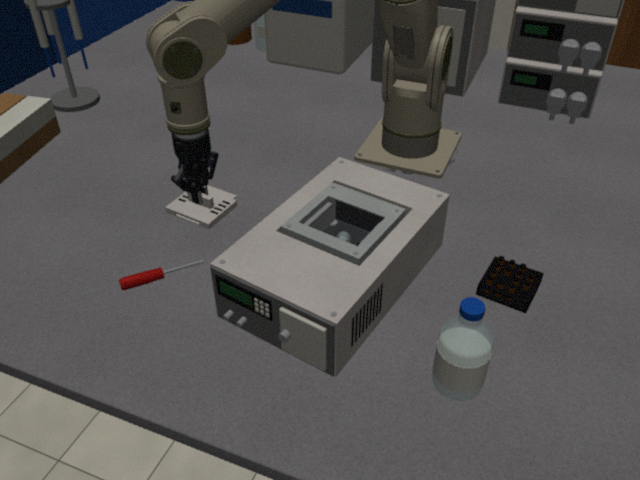

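Run:
```python
from h import *
import pickle
from workcell import manip
o,c=pickle.load(open("w4.pkl","rb"))
o2=dict(o);o2["ee_rot"]=[0,0,0,1];o2["position"]=np.zeros(3)
P=wcloud(c,o2) # tool frame
def patch(u0,u1,v0,v1): return P[v0:v1,u0:u1].reshape(-1,3)
for n,b in [("left",(200,228,180,290)),("right",(365,440,180,280)),("lip",(155,185,215,330))]:
    q=patch(*b);q=q[~np.isnan(q).any(1)]
    A=np.c_[q[:,1:],np.ones(len(q))];s=np.linalg.lstsq(A,q[:,0],rcond=None)[0]
    print(n,"x at mean",q[:,0].mean().round(4),"slopes dy,dz",s[:2].round(4),"intercept",s[2].round(4), (q[:,0]-A@s).std())
q=np.vstack([patch(200,228,180,290),patch(365,440,180,280)]);A=np.c_[q[:,1:],np.ones(len(q))];s=np.linalg.lstsq(A,q[:,0],rcond=None)[0];print("both",s)
# edges along row at v=230: free edge, lip tip in tool y
for v in (220,250,280):
    row=P[v];m=(row[:,0]<0.03);us=np.where(m)[0];us=us[(us>100)&(us<500)];print(v,us.min(),us.max(),row[us.min()],row[us.max()])
col=P[:,240];m=col[:,0]<0.03;vs=np.where(m)[0];print("top edge",vs.min(),col[vs.min()+1])
```

```text
left x at mean 0.0068 slopes dy,dz [-0.0083  0.0028] intercept 0.0066 0.0005972673775609689
right x at mean 0.0069 slopes dy,dz [0.0017 0.0023] intercept 0.0069 0.0006008893494174671
lip x at mean 0.0139 slopes dy,dz [-1.203   0.0043] intercept -0.0653 0.0050193623452052215
 ** On entry to DLASCL parameter number  4 had an illegal value
 ** On entry to DLASCL parameter number  4 had an illegal valueTraceback (most recent call last):
  File "<stdin>", line 12, in <module>
    x, resids, rank, s = _umath_linalg.lstsq(a, b, rcond,
                         ~~~~~~~~~~~~~~~~~~~^^^^^^^^^^^^^
                                             signature=signature)
                                             ^^^^^^^^^^^^^^^^^^^^
    raise LinAlgError("SVD did not converge in Linear Least Squares")
numpy.linalg.LinAlgError: SVD did not converge in Linear Least Squares
```

```bash
cat >> h.py <<'E'
YAW=-0.188; L=np.array([.49397,.02796,.1477])
def D2W(X,Y,Z): return L+np.array([np.cos(YAW)*X-np.sin(YAW)*Y,np.sin(YAW)*X+np.cos(YAW)*Y,Z])/1000
def W2D(p):
    d=(np.array(p)-L)*1000;return np.array([np.cos(YAW)*d[0]+np.sin(YAW)*d[1],-np.sin(YAW)*d[0]+np.cos(YAW)*d[1],d[2]])
TX,TB=50.,20.6   # TCP rel to heel in cover axes
def tcp_for_heel(X,Z,th): return D2W(X+TX*np.cos(th)-TB*np.sin(th),0,Z+TX*np.sin(th)+TB*np.cos(th))
def st():
    from workcell import manip
    o=manip.get_obs();Rm=R.from_quat(o["ee_rot"]).as_matrix();ox=Rm[:,1];th=np.arcsin(ox[2]);yaw=np.arctan2(ox[1],ox[0])
    p=W2D(o["position"]);hx=p[0]-(TX*np.cos(th)-TB*np.sin(th));hz=p[2]-(TX*np.sin(th)+TB*np.cos(th))
    f=o["ft_force"];fd=[np.cos(YAW)*f[0]+np.sin(YAW)*f[1],-np.sin(YAW)*f[0]+np.cos(YAW)*f[1],f[2]]
    print("t",o["clock"].__round__(2) if hasattr(o["clock"],'__round__') else o["clock"],"tcpD",p.round(2),"tilt",np.degrees(th).round(2),"yaw",yaw.round(4),"roll",np.degrees(np.arcsin(Rm[2,2])).round(2),"heel",hx.round(2),hz.round(2),"F_D",np.round(fd,2),"T",o["torque"].round(2),"w",round(float(o["grip_width"]),3))
E
python3 - <<'E'
from h import *
st()
p=D2W(68,0,110);print(p)
show(p,target_rot(YAW,0,1))
E
```

```text
t 6.65 tcpD [  62.74 -357.    -91.96] tilt -0.04 yaw -0.1374 roll -0.03 heel 12.73 -112.52 F_D [-0.62 -0.09 -2.24] T [-0.02 -0.    0.05] w 0.128
[0.56077184 0.01525117 0.2577    ]
shift(tool, mm) [-201.79   23.19 -356.38] rotvec [ 0.0506 -0.0005  0.0007] rows>= 8.2
```

```bash
python3 -m handwheel '-20 0 0 0 0 0 4; -35 0 0 0 0 0 4; -40 0 0 0 0 0 4; -40 0 0 0 0 0 4; -40 3 -20 0 0 0 4; -20 3 -35 0 0 0 4; -7 3 -40 0.01 0 0 4; 0 3 -40 0.01 0 0 4' && python3 -m handwheel '0 3 -40 0.01 0 0 4; 0 3 -40 0.01 0 0 4; 0 3 -40 0.01 0 0 4; 0 3 -40 0 0 0 4; 0 2 -35 0 0 0 4; 0 0 -20 0 0 0 4; 0 0 -6 0 0 0 4; 0 0 0 0 0 0 4'
python3 - <<'E'
from h import *
st()
show(tcp_for_heel(29,20,np.radians(20)),target_rot(YAW,np.radians(20),1))
E
```

```text
clock: 7.45
position: [0.5203, -0.2018, 0.2591]
ee_rot: [0.538, 0.458, -0.538, 0.459]
ft_force: [0.3, 0.0, -1.4]
grip_width: 0.13
clock: 8.25
position: [0.5723, 0.0125, 0.2576]
ee_rot: [-0.544, -0.451, 0.545, -0.451]
ft_force: [-0.4, -1.1, -0.5]
grip_width: 0.13
t 8.25 tcpD [ 79.86  -0.52 109.92] tilt -0.06 yaw -0.1864 roll 0.04 heel 29.84 89.37 F_D [-0.18 -1.17 -0.45] T [-0.02  0.03  0.  ] w 0.13
shift(tool, mm) [ 53.48 -10.86  -0.57] rotvec [0.0017 0.0004 0.3501] rows>= 2.34
```

```bash
python3 -m handwheel '0 0 0 0 0 0.09 4; 0 0 0 0 0 0.09 4; 0 0 0 0 0 0.09 4; 0 0 0 0 0 0.08 4; 0 0 0 0 0 0 4; 0 0 0 0 0 0 4'
python3 - <<'E'
from h import *
st()
show(tcp_for_heel(29,20,np.radians(20)),target_rot(YAW,np.radians(20),1))
show(tcp_for_heel(29,-8,np.radians(20)),target_rot(YAW,np.radians(20),1))
from workcell import cams
c=cams.camera("scene");cv2.imwrite("pics/s5.png",cv2.resize(c["color"][80:380,150:550],None,fx=2,fy=2))
c=cams.camera("wrist");cv2.imwrite("pics/w5.png",c["color"])
E
```

```text
clock: 8.85
position: [0.5721, 0.0109, 0.2584]
ee_rot: [0.615, 0.35, -0.459, 0.538]
ft_force: [0.3, -1.0, -1.6]
grip_width: 0.129
t 8.85 tcpD [ 79.94  -2.14 110.7 ] tilt 19.95 yaw -0.1892 roll -0.04 heel 39.97 74.28 F_D [ 0.52 -0.87 -1.58] T [ 0.12  0.45 -0.03] w 0.129
shift(tool, mm) [ 47.24 -28.85  -2.09] rotvec [-0.0011 -0.0003  0.001 ] rows>= 1.11
shift(tool, mm) [ 73.56 -38.4   -2.07] rotvec [-0.0011 -0.0003  0.001 ] rows>= 1.66
```

View pics/s5.png

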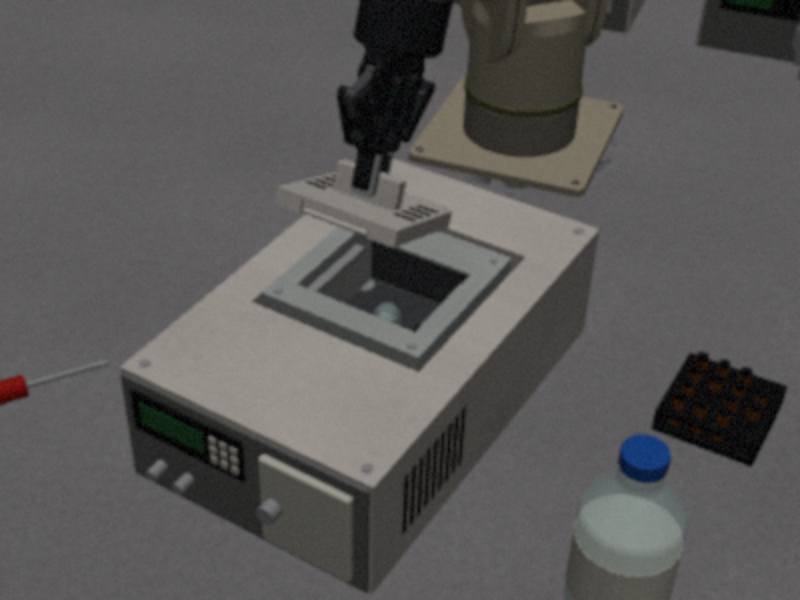

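View pics/w5.png

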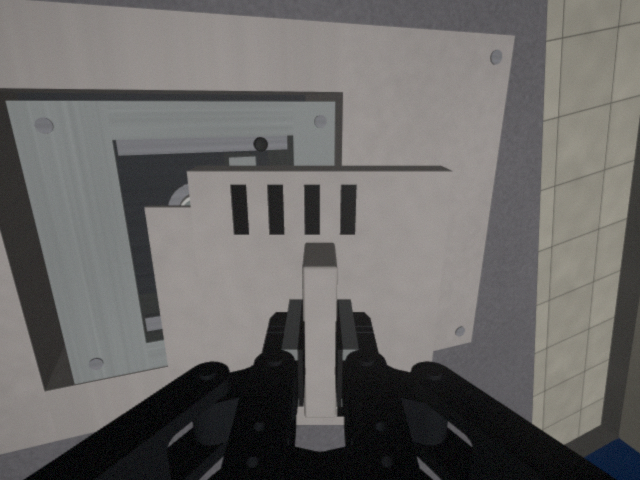

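```bash
python3 -m handwheel '12 -8 -0.5 0 0 0 4; 18 -11 -0.8 0 0 0 4; 12 -7 -0.8 0 0 0 4; 5 -3 0 0 0 0 4; 0 0 0 0 0 0 4; 0 0 0 0 0 0 4';python3 - <<'E'
from h import *
st()
show(tcp_for_heel(29,-8,np.radians(20)),target_rot(YAW,np.radians(20),1))
from workcell import cams
c=cams.camera("scene");cv2.imwrite("pics/s6.png",cv2.resize(c["color"][150:300,250:450],None,fx=4,fy=4))
E
```

```text
clock: 9.55
position: [0.5624, 0.0163, 0.2047]
ee_rot: [0.615, 0.349, -0.458, 0.539]
ft_force: [0.4, -0.3, -2.0]
grip_width: 0.128
t 9.55 tcpD [69.44  1.34 57.04] tilt 20.09 yaw -0.1877 roll -0.01 heel 29.56 20.52 F_D [ 0.49 -0.23 -2.04] T [ 0.09  0.4  -0.03] w 0.128
shift(tool, mm) [ 26.67 -10.29   1.35] rotvec [ 0.0003 -0.0003 -0.0015] rows>= 0.57
```

View pics/s6.png

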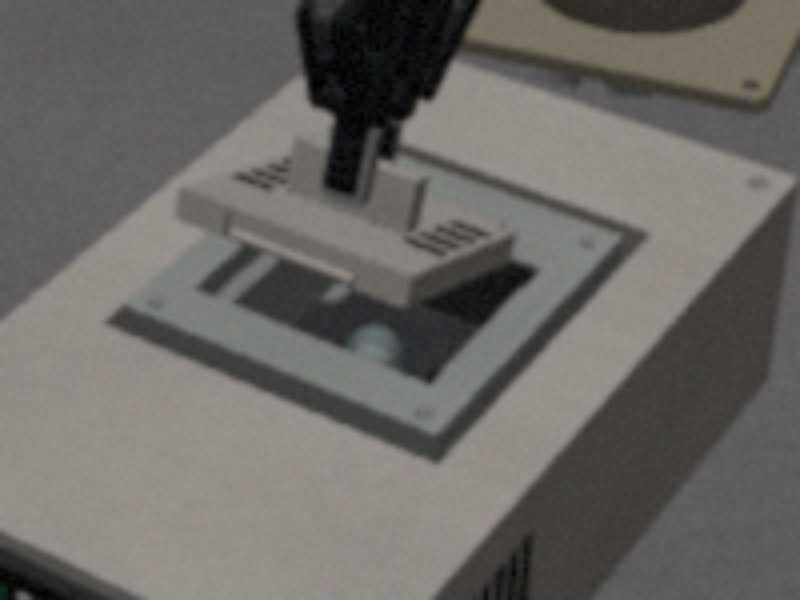

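```bash
python3 -m handwheel '10 -4 0.7 0 0 0 4; 9 -3.5 0.6 0 0 0 4; 5 -2 0 0 0 0 4; 2.8 -1 0 0 0 0 4; 0 0 0 0 0 0 4; 0 0 0 0 0 0 4';python3 -c "
from h import *
st()"; python3 -m handwheel '1.9 -0.7 0 0 0 0 4; 0 0 0 0 0 0 4';python3 -m handwheel '1.9 -0.7 0 0 0 0 4; 0 0 0 0 0 0 4';python3 -c "
from h import *
st()"
```

```text
clock: 10.2
position: [0.5612, 0.0153, 0.1756]
ee_rot: [0.615, 0.349, -0.458, 0.539]
ft_force: [-0.9, 1.0, -0.7]
grip_width: 0.128
t 10.2 tcpD [68.44  0.1  27.89] tilt 20.07 yaw -0.1875 roll -0.01 heel 28.54 -8.62 F_D [-1.06  0.82 -0.68] T [ 0.07  0.45 -0.05] w 0.128
clock: 10.4
position: [0.5611, 0.0152, 0.1734]
ee_rot: [0.615, 0.349, -0.458, 0.539]
ft_force: [0.1, -0.7, -0.7]
grip_width: 0.127
clock: 10.6
position: [0.561, 0.0152, 0.1712]
ee_rot: [0.615, 0.349, -0.458, 0.539]
ft_force: [0.2, 0.4, -0.8]
grip_width: 0.129
t 10.6 tcpD [6.821e+01 3.000e-02 2.348e+01] tilt 20.04 yaw -0.1875 roll -0.0 heel 28.3 -13.01 F_D [ 0.11  0.4  -0.78] T [ 0.08  0.48 -0.02] w 0.129
```

```bash
for i in 1 2; do python3 -m handwheel '0.95 -0.35 0 0 0 0 4; 0 0 0 0 0 0 4';python3 -c "
from h import *
st()";done
```

```text
clock: 10.8
position: [0.561, 0.0152, 0.1702]
ee_rot: [0.615, 0.349, -0.458, 0.539]
ft_force: [1.0, -0.2, -1.2]
grip_width: 0.127
t 10.8 tcpD [6.824e+01 3.000e-02 2.254e+01] tilt 20.05 yaw -0.1875 roll -0.0 heel 28.33 -13.95 F_D [ 1.06 -0.01 -1.25] T [ 0.12  0.5  -0.  ] w 0.127
clock: 11.0
position: [0.561, 0.0153, 0.1692]
ee_rot: [0.615, 0.349, -0.458, 0.539]
ft_force: [0.4, -0.4, -2.2]
grip_width: 0.13
t 11.0 tcpD [6.822e+01 6.000e-02 2.153e+01] tilt 20.05 yaw -0.1875 roll -0.0 heel 28.31 -14.96 F_D [ 0.46 -0.36 -2.2 ] T [0.06 0.47 0.03] w 0.13
```

```bash
python3 -m handwheel '0.47 -0.17 0 0 0 0 4; 0.47 -0.17 0 0 0 0 4; 0 0 0 0 0 0 4';python3 -c "
from h import *
st()"; python3 -m handwheel '0.47 -0.17 0 0 0 0 4; 0 0 0 0 0 0 4';python3 -c "
from h import *
st()"
```

```text
clock: 11.3
position: [0.5613, 0.0152, 0.1687]
ee_rot: [0.615, 0.349, -0.458, 0.539]
ft_force: [-0.8, 0.0, 2.3]
grip_width: 0.131
t 11.3 tcpD [68.52  0.09 20.99] tilt 20.08 yaw -0.1877 roll -0.02 heel 28.64 -15.53 F_D [-0.74 -0.13  2.34] T [ 0.    0.62 -0.06] w 0.131
clock: 11.5
position: [0.5615, 0.0152, 0.1684]
ee_rot: [0.615, 0.349, -0.457, 0.539]
ft_force: [-2.0, 0.1, 5.8]
grip_width: 0.124
t 11.5 tcpD [68.68  0.11 20.7 ] tilt 20.1 yaw -0.1878 roll -0.03 heel 28.81 -15.83 F_D [-1.94 -0.25  5.78] T [-0.09  0.63 -0.07] w 0.124
```

```bash
python3 -m handwheel '-0.85 0.31 0 0 0 0 4; 0 0 0 0 0 0 4';python3 -c "
from h import *
st()"; python3 -m handwheel '-0.85 -2.35 0 0 0 0 4; -0.85 -2.35 0 0 0 0 4; -0.85 -2.35 0 0 0 0 4; 0 0 0 0 0 0 4';python3 -c "
from h import *
st()"
```

```text
clock: 11.7
position: [0.5612, 0.0153, 0.1689]
ee_rot: [0.615, 0.349, -0.458, 0.539]
ft_force: [-0.4, -0.3, 1.8]
grip_width: 0.131
t 11.7 tcpD [68.38  0.08 21.15] tilt 20.07 yaw -0.1875 roll -0.01 heel 28.48 -15.35 F_D [-0.3  -0.41  1.82] T [-0.01  0.47 -0.08] w 0.131
clock: 12.1
position: [0.5534, 0.0168, 0.1688]
ee_rot: [0.615, 0.349, -0.458, 0.539]
ft_force: [-0.1, 0.2, 1.9]
grip_width: 0.129
t 12.1 tcpD [60.46  0.14 21.05] tilt 20.05 yaw -0.1874 roll -0.02 heel 20.55 -15.44 F_D [-0.17  0.21  1.89] T [ 0.05  0.36 -0.02] w 0.129
```

```bash
python3 -m handwheel '-0.78 -1.88 0 0 0 0 4; -0.68 -1.88 0 0 0 0 4; -0.68 -1.88 0 0 0 0 4; -0.68 -1.88 0 0 0 0 4; 0 0 0 0 0 0 4';python3 -c "
from h import *
st()";  python3 -m handwheel '-0.51 -1.41 0 0 0 0 4; -0.51 -1.41 0 0 0 0 4; 0 0 0 0 0 0 4';python3 -c "
from h import *
st()"
```

```text
clock: 12.6
position: [0.5455, 0.0182, 0.1688]
ee_rot: [0.615, 0.349, -0.458, 0.539]
ft_force: [-0.3, -0.2, 1.5]
grip_width: 0.129
t 12.6 tcpD [52.44  0.08 21.05] tilt 20.04 yaw -0.1874 roll -0.01 heel 12.53 -15.43 F_D [-0.26 -0.28  1.45] T [ 0.04  0.38 -0.02] w 0.129
clock: 12.9
position: [0.5427, 0.0188, 0.1688]
ee_rot: [0.615, 0.349, -0.458, 0.539]
ft_force: [0.9, -0.3, 1.1]
grip_width: 0.131
t 12.9 tcpD [49.6   0.07 21.1 ] tilt 20.05 yaw -0.1875 roll -0.01 heel 9.69 -15.39 F_D [ 0.95 -0.11  1.06] T [0.01 0.19 0.  ] w 0.131
```

```bash
python3 -m handwheel '-0.34 -0.94 0 0 0 0 4; -0.34 -0.94 0 0 0 0 4; 0 0 0 0 0 0 4';python3 -c "
from h import *
st()";  python3 -m handwheel '-0.34 -0.94 0 0 0 0 4; 0 0 0 0 0 0 4';python3 -c "
from h import *
st()"; python3 -m handwheel '-0.34 -0.94 0 0 0 0 4; 0 0 0 0 0 0 4';python3 -c "
from h import *
st()"
```

```text
clock: 13.2
position: [0.5408, 0.0191, 0.1688]
ee_rot: [0.615, 0.349, -0.458, 0.539]
ft_force: [0.9, -1.5, 1.3]
grip_width: 0.128
t 13.2 tcpD [47.69  0.07 21.1 ] tilt 20.05 yaw -0.1875 roll -0.01 heel 7.78 -15.39 F_D [ 1.18 -1.33  1.31] T [0.   0.1  0.04] w 0.128
clock: 13.4
position: [0.5399, 0.0193, 0.1688]
ee_rot: [0.615, 0.349, -0.458, 0.539]
ft_force: [1.2, -0.1, 0.8]
grip_width: 0.132
t 13.4 tcpD [46.7   0.06 21.11] tilt 20.05 yaw -0.1876 roll -0.01 heel 6.8 -15.39 F_D [1.18 0.15 0.75] T [-0.03  0.05  0.01] w 0.132
clock: 13.6
position: [0.5389, 0.0195, 0.1688]
ee_rot: [0.615, 0.349, -0.458, 0.539]
ft_force: [1.3, -1.0, 1.8]
grip_width: 0.128
t 13.6 tcpD [45.71  0.07 21.11] tilt 20.05 yaw -0.1875 roll -0.01 heel 5.8 -15.38 F_D [ 1.48 -0.71  1.8 ] T [-0.01  0.04 -0.03] w 0.128
```

```bash
python3 -m handwheel '-0.34 -0.94 0 0 0 0 4; 0 0 0 0 0 0 4';python3 -c "
from h import *
st()"; python3 -m handwheel '-0.17 -0.47 0 0 0 0 4; 0 0 0 0 0 0 4';python3 -c "
from h import *
st()"; python3 -m handwheel '-0.17 -0.47 0 0 0 0 4; 0 0 0 0 0 0 4';python3 -c "
from h import *
st()"
```

```text
clock: 13.8
position: [0.5385, 0.0195, 0.1691]
ee_rot: [0.615, 0.349, -0.457, 0.539]
ft_force: [5.9, -1.7, -0.1]
grip_width: 0.129
t 13.8 tcpD [4.531e+01 4.000e-02 2.141e+01] tilt 20.14 yaw -0.1876 roll -0.02 heel 5.46 -15.14 F_D [ 6.07 -0.6  -0.05] T [-0.17 -0.89 -0.01] w 0.129
clock: 14.0
position: [0.5383, 0.0196, 0.1692]
ee_rot: [0.615, 0.349, -0.457, 0.539]
ft_force: [8.0, -1.6, -2.6]
grip_width: 0.13
t 14.0 tcpD [4.511e+01 3.000e-02 2.154e+01] tilt 20.17 yaw -0.1877 roll -0.03 heel 5.28 -15.04 F_D [ 8.2  -0.08 -2.63] T [-0.27 -1.32 -0.07] w 0.13
clock: 14.2
position: [0.5382, 0.0196, 0.1694]
ee_rot: [0.616, 0.349, -0.457, 0.539]
ft_force: [9.9, -1.0, -3.3]
grip_width: 0.125
t 14.2 tcpD [44.97  0.05 21.74] tilt 20.22 yaw -0.1878 roll -0.04 heel 5.17 -14.87 F_D [ 9.92  0.86 -3.25] T [-0.28 -1.75 -0.06] w 0.125
```

```bash
python3 -m handwheel '0.44 1.22 0 0 0 0 4; 0 0 0 0 0 0 4';python3 - <<'E'
from h import *
st()
ths=np.radians(np.arange(20,3,-2))
for a,b in zip(ths[:-1],ths[1:]):
    pa=tcp_for_heel(15*np.sin(a),-15.3,a);pb=tcp_for_heel(15*np.sin(b),-15.3,b)
    d,rv,n=plan(pa,target_rot(YAW,a).as_quat(),pb,target_rot(YAW,b));print(np.degrees(b).round(1),d.round(2),rv.round(4))
E
```

```text
clock: 14.4
position: [0.5386, 0.0195, 0.169]
ee_rot: [0.615, 0.349, -0.458, 0.539]
ft_force: [5.5, -1.3, -0.1]
grip_width: 0.127
t 14.4 tcpD [45.45  0.05 21.27] tilt 20.1 yaw -0.1876 roll -0.01 heel 5.57 -15.26 F_D [ 5.6  -0.21 -0.09] T [-0.12 -0.71 -0.09] w 0.127
18.0 [ 1.59  0.22 -0.  ] [-0.      0.     -0.0349]
16.0 [1.6  0.21 0.  ] [-0.     -0.     -0.0349]
14.0 [ 1.62  0.2  -0.  ] [ 0.      0.     -0.0349]
12.0 [ 1.63  0.19 -0.  ] [-0.      0.     -0.0349]
10.0 [1.65 0.19 0.  ] [ 0.     -0.     -0.0349]
8.0 [ 1.67  0.18 -0.  ] [ 0.      0.     -0.0349]
6.0 [ 1.69  0.17 -0.  ] [-0.     -0.     -0.0349]
4.0 [1.7  0.17 0.  ] [ 0.     -0.     -0.0349]
```

```bash
python3 -m handwheel '0.10 0.28 0 0 0 0 4; 0.8 0.11 0 0 0 -0.0175 4; 0.8 0.11 0 0 0 -0.0175 4; 0 0 0 0 0 0 4';python3 -c "
from h import *
st()"; python3 -m handwheel '0.8 0.11 0 0 0 -0.0175 4; 0.8 0.1 0 0 0 -0.0175 4; 0 0 0 0 0 0 4';python3 -c "
from h import *
st()"
```

```text
clock: 14.8
position: [0.5395, 0.0193, 0.1674]
ee_rot: [0.609, 0.36, -0.467, 0.531]
ft_force: [3.0, -0.2, 2.0]
grip_width: 0.126
t 14.8 tcpD [4.634e+01 4.000e-02 1.969e+01] tilt 17.99 yaw -0.1878 roll -0.0 heel 5.15 -15.35 F_D [3.01 0.37 2.05] T [-0.01 -0.4  -0.  ] w 0.126
clock: 15.1
position: [0.5402, 0.0192, 0.1659]
ee_rot: [0.602, 0.371, -0.477, 0.522]
ft_force: [2.9, -0.9, 2.4]
grip_width: 0.128
t 15.1 tcpD [4.704e+01 3.000e-02 1.821e+01] tilt 15.98 yaw -0.1877 roll -0.0 heel 4.64 -15.36 F_D [ 3.06 -0.31  2.4 ] T [-0.09 -0.52 -0.01] w 0.128
```

Smooth, so I'll keep swinging.

```bash
python3 -m handwheel '0.81 0.1 0 0 0 -0.0175 4; 0.81 0.1 0 0 0 -0.0175 4; 0 0 0 0 0 0 4';python3 -c "
from h import *
st()"; python3 -m handwheel '0.81 0.1 0 0 0 -0.0175 4; 0.81 0.1 0 0 0 -0.0175 4; 0 0 0 0 0 0 4';python3 -c "
from h import *
st()"; python3 -m handwheel '0.82 0.1 0 0 0 -0.0175 4; 0.82 0.1 0 0 0 -0.0175 4; 0 0 0 0 0 0 4';python3 -c "
from h import *
st()"
```

```text
clock: 15.4
position: [0.5408, 0.0191, 0.1644]
ee_rot: [0.595, 0.381, -0.486, 0.514]
ft_force: [4.0, -0.4, 2.3]
grip_width: 0.127
t 15.4 tcpD [4.765e+01 3.000e-02 1.668e+01] tilt 13.98 yaw -0.1877 roll -0.0 heel 4.1 -15.39 F_D [3.98 0.35 2.34] T [-0.1  -0.63  0.02] w 0.127
clock: 15.7
position: [0.5414, 0.019, 0.1629]
ee_rot: [0.589, 0.392, -0.495, 0.505]
ft_force: [3.7, -0.5, 2.2]
grip_width: 0.133
t 15.7 tcpD [48.24  0.07 15.17] tilt 11.97 yaw -0.1876 roll -0.01 heel 3.6 -15.35 F_D [3.74 0.16 2.17] T [-0.1  -0.74 -0.01] w 0.133
clock: 16.0
position: [0.5419, 0.0189, 0.1613]
ee_rot: [0.582, 0.402, -0.503, 0.497]
ft_force: [4.0, -0.5, 1.4]
grip_width: 0.125
t 16.0 tcpD [48.77  0.1  13.61] tilt 9.97 yaw -0.1876 roll -0.01 heel 3.09 -15.33 F_D [4.02 0.26 1.36] T [-0.11 -0.84 -0.03] w 0.125
```

```bash
python3 -m handwheel '0.83 0.12 0 0 0 -0.0175 4; 0.83 0.12 0 0 0 -0.0175 4; 0 0 0 0 0 0 4';python3 -c "
from h import *
st()"; python3 -m handwheel '0.84 0.1 0 0 0 -0.0175 4; 0 0 0 0 0 0 4';python3 -c "
from h import *
st()
from workcell import cams
c=cams.camera('scene');cv2.imwrite('pics/s7.png',cv2.resize(c['color'][150:300,250:450],None,fx=4,fy=4))"
```

```text
clock: 16.3
position: [0.5423, 0.0189, 0.1597]
ee_rot: [0.575, 0.412, -0.512, 0.488]
ft_force: [4.5, -0.3, 2.5]
grip_width: 0.132
t 16.3 tcpD [49.21  0.11 11.98] tilt 7.95 yaw -0.1875 roll -0.01 heel 2.54 -15.34 F_D [4.5  0.51 2.54] T [-0.14 -0.85  0.02] w 0.132
clock: 16.5
position: [0.5425, 0.0188, 0.1589]
ee_rot: [0.571, 0.417, -0.516, 0.483]
ft_force: [4.0, -1.2, 2.0]
grip_width: 0.127
t 16.5 tcpD [49.43  0.09 11.18] tilt 6.95 yaw -0.1875 roll -0.02 heel 2.29 -15.32 F_D [ 4.12 -0.47  2.04] T [-0.13 -0.94 -0.  ] w 0.127
```

View pics/s7.png

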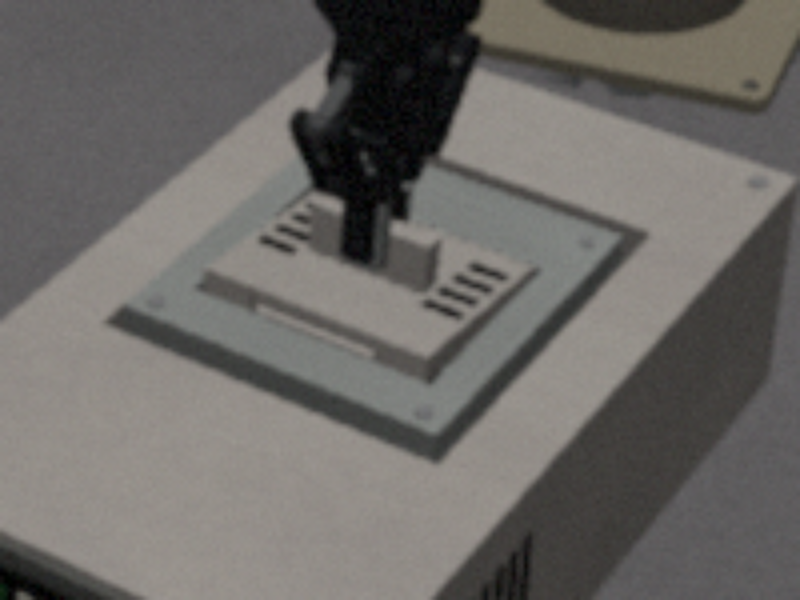

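```bash
python3 -m handwheel '0.42 0.07 0 0 0 -0.00875 4; 0 0 0 0 0 0 4';python3 -c "
from h import *
st()"; python3 -m handwheel '0.42 0.07 0 0 0 -0.00875 4; 0 0 0 0 0 0 4';python3 -c "
from h import *
st()"; python3 -m handwheel '0.42 0.07 0 0 0 -0.00875 4; 0 0 0 0 0 0 4';python3 -c "
from h import *
st()"
```

```text
clock: 16.75
position: [0.5427, 0.0188, 0.1585]
ee_rot: [0.569, 0.42, -0.518, 0.481]
ft_force: [5.2, -2.0, 1.9]
grip_width: 0.125
t 16.75 tcpD [49.53  0.13 10.82] tilt 6.47 yaw -0.1874 roll -0.02 heel 2.17 -15.29 F_D [ 5.44 -1.04  1.86] T [-0.18 -0.98 -0.05] w 0.125
clock: 16.95
position: [0.5427, 0.0188, 0.1584]
ee_rot: [0.567, 0.422, -0.52, 0.479]
ft_force: [2.6, -1.8, 6.5]
grip_width: 0.132
t 16.95 tcpD [49.59  0.15 10.66] tilt 5.96 yaw -0.1874 roll -0.03 heel 1.99 -15.02 F_D [ 2.91 -1.24  6.5 ] T [-0.26 -0.67 -0.07] w 0.132
clock: 17.15
position: [0.5427, 0.0189, 0.1583]
ee_rot: [0.566, 0.425, -0.522, 0.476]
ft_force: [-0.5, -1.1, 11.0]
grip_width: 0.127
t 17.15 tcpD [49.62  0.19 10.55] tilt 5.44 yaw -0.1874 roll -0.05 heel 1.8 -14.7 F_D [-0.31 -1.16 10.98] T [-0.31 -0.32 -0.06] w 0.127
```

```bash
python3 -m handwheel '-0.3 -0.05 0 0 0 0.009 4; -0.25 -0.05 0 0 0 0.004 4; 0 0 0 0 0 0 4';python3 -c "
from h import *
st()"; python3 -m handwheel '0 0 0 0 0 0 12; 0 0 0 0 0 0 16; 0 0 0 0 0 0 22; 0 0 0 0 0 0 30; 0 0 0 0 0 0 36; 0 0 0 0 0 0 36'; python3 -c "
from h import *
st()
from workcell import cams
c=cams.camera('scene');cv2.imwrite('pics/s8.png',cv2.resize(c['color'][150:300,250:450],None,fx=4,fy=4))
c=cams.camera('wrist');cv2.imwrite('pics/w8.png',c['color'])"
```

```text
clock: 17.45
position: [0.5427, 0.0189, 0.1584]
ee_rot: [0.569, 0.421, -0.519, 0.48]
ft_force: [4.0, -0.9, 4.6]
grip_width: 0.129
t 17.45 tcpD [49.56  0.17 10.73] tilt 6.25 yaw -0.1874 roll -0.03 heel 2.1 -15.19 F_D [ 4.07 -0.09  4.58] T [-0.22 -0.87 -0.1 ] w 0.129
clock: 18.05
position: [0.5423, 0.0188, 0.158]
ee_rot: [0.568, 0.421, -0.519, 0.48]
ft_force: [0.5, -0.6, -0.1]
grip_width: 0.423
t 18.05 tcpD [4.919e+01 4.000e-02 1.027e+01] tilt 6.23 yaw -0.1874 roll 0.0 heel 1.72 -15.63 F_D [ 0.62 -0.47 -0.09] T [0.06 0.13 0.05] w 0.423
```

View pics/s8.png

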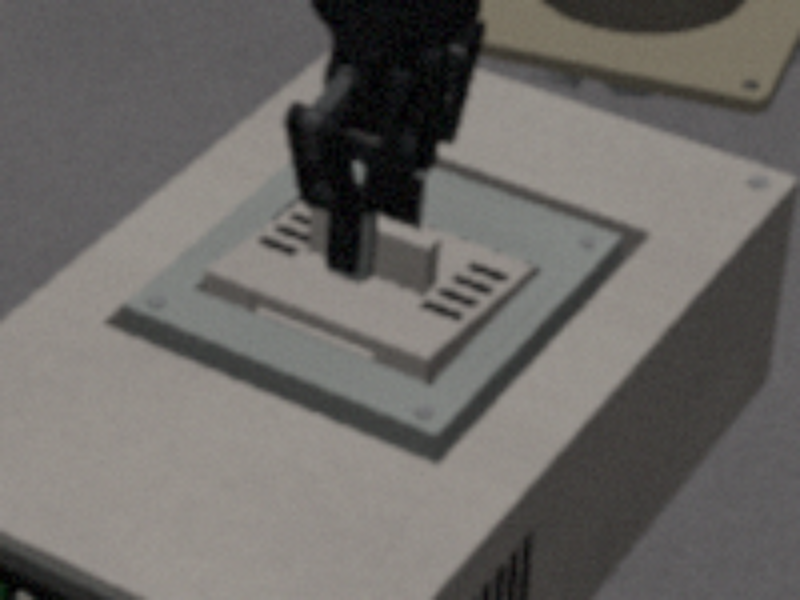

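View pics/w8.png

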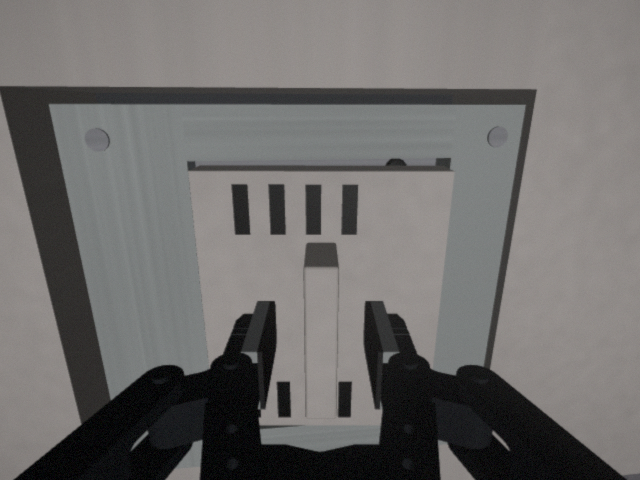

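```bash
python3 -m handwheel '-3 0 0 0 0 0 36; -10 0 0 0 0 0 36; -25 0 0 0 0 0 36; -20 0 0 0 0 -0.05 20; 0 0 0 0 0 -0.059 0; 0 15 0 0 0 0 0; 0 15 0 0 0 0 0; 0 0 0 0 0 0 0'; python3 -c "
from h import *
st();show(D2W(86,0,25),target_rot(YAW))
from workcell import cams
c=cams.camera('scene');cv2.imwrite('pics/s9.png',cv2.resize(c['color'][150:300,250:450],None,fx=4,fy=4))
import pickle
from workcell import manip
o=manip.get_obs();c=cams.camera('wrist');cv2.imwrite('pics/w9.png',c['color']);pickle.dump((o,c),open('w9.pkl','wb'))"
```

```text
clock: 18.95
position: [0.5669, 0.014, 0.2164]
ee_rot: [0.545, 0.45, -0.545, 0.451]
ft_force: [-0.2, -0.2, -0.5]
grip_width: 0.004
t 18.95 tcpD [ 7.424e+01 -6.000e-02  6.871e+01] tilt 0.07 yaw -0.188 roll 0.03 heel 24.26 48.05 F_D [-0.17 -0.2  -0.54] T [-0.02  0.   -0.03] w 0.004
shift(tool, mm) [43.73 11.71 -0.09] rotvec [ 0.      0.0006 -0.0012] rows>= 0.91
```

View pics/s9.png

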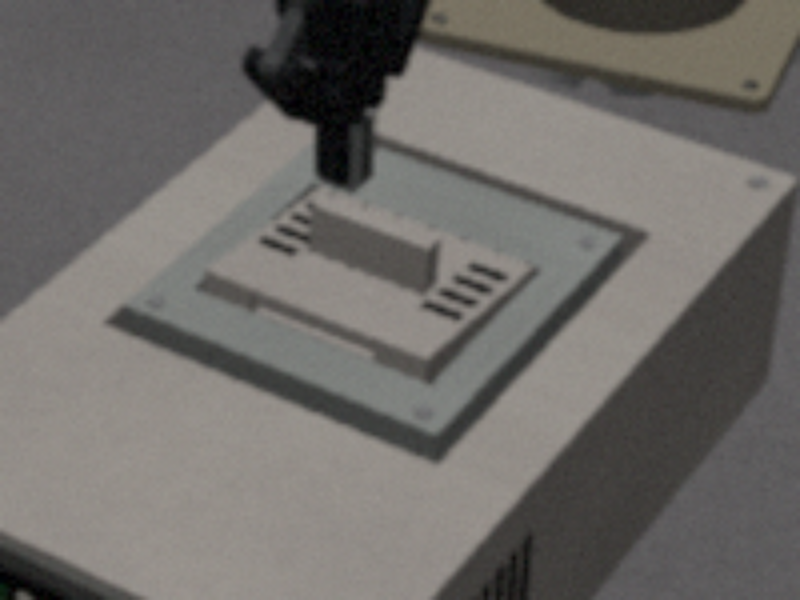

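View pics/w9.png

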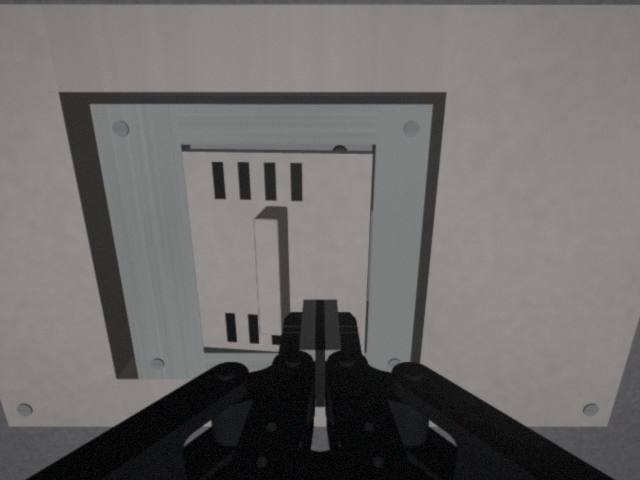

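```bash
python3 -m handwheel '0 10 0 0 0 0 0; 20 6.7 0 0 0 -0.001 0; 20 0 0 0 0 0 0; 10 0 0 0 0 0 0; 4 0 0 0 0 0 0; 0 0 0 0 0 0 0; 0 0 0 0 0 0 0'; python3 -c "
from h import *
st()"; python3 -m handwheel '1 0 0 0 0 0 0; 1 0 0 0 0 0 0; 1 0 0 0 0 0 0; 0 0 0 0 0 0 0' ; python3 -c "
from h import *
st()"
```

```text
clock: 19.75
position: [0.5826, 0.0113, 0.1628]
ee_rot: [0.545, 0.451, -0.544, 0.451]
ft_force: [0.5, -0.1, 0.4]
grip_width: -0.006
t 19.75 tcpD [90.17  0.2  15.07] tilt 0.02 yaw -0.1875 roll -0.04 heel 40.18 -5.55 F_D [0.51 0.01 0.42] T [-0.04  0.   -0.02] w -0.006
clock: 20.15
position: [0.5821, 0.0113, 0.1588]
ee_rot: [-0.544, -0.451, 0.545, -0.451]
ft_force: [-0.3, 0.2, -0.5]
grip_width: -0.0
t 20.15 tcpD [89.74  0.1  11.11] tilt -0.05 yaw -0.1874 roll -0.01 heel 39.72 -9.44 F_D [-0.38  0.17 -0.45] T [-0.01  0.09  0.  ] w -0.0
```

```bash
python3 -m handwheel '0.7 1 0 0 0 0 0; 0.5 0 0 0 0 0 0; 0 0 0 0 0 0 0'; python3 -c "
from h import *
st()"; python3 -m handwheel '0.7 0 0 0 0 0 0; 0 0 0 0 0 0 0' ; python3 -c "
from h import *
st()"; python3 -m handwheel '0.7 0 0 0 0 0 0; 0 0 0 0 0 0 0' ; python3 -c "
from h import *
st()"
```

```text
clock: 20.45
position: [0.5833, 0.0111, 0.1579]
ee_rot: [-0.545, -0.451, 0.545, -0.451]
ft_force: [-2.2, 0.6, 4.1]
grip_width: -0.002
t 20.45 tcpD [9.091e+01 8.000e-02 1.024e+01] tilt -0.03 yaw -0.1875 roll -0.02 heel 40.9 -10.33 F_D [-2.27  0.21  4.11] T [ 0.03  0.37 -0.01] w -0.002
clock: 20.65
position: [0.5834, 0.0111, 0.1576]
ee_rot: [0.545, 0.451, -0.545, 0.451]
ft_force: [-3.0, 0.3, 8.0]
grip_width: 0.001
t 20.65 tcpD [91.    0.1   9.93] tilt -0.01 yaw -0.1875 roll -0.03 heel 41.0 -10.66 F_D [-3.   -0.22  8.04] T [0.07 0.62 0.01] w 0.001
clock: 20.85
position: [0.5834, 0.011, 0.1569]
ee_rot: [0.545, 0.451, -0.544, 0.451]
ft_force: [-2.9, 0.4, 7.6]
grip_width: 0.001
t 20.85 tcpD [9.102e+01 9.000e-02 9.220e+00] tilt -0.01 yaw -0.1876 roll -0.03 heel 41.02 -11.38 F_D [-2.88 -0.18  7.63] T [ 0.04  0.54 -0.04] w 0.001
```

```bash
python3 -m handwheel '0.5 -0.4 0 0 0 0 0; 0 0 0 0 0 0 0'; python3 -c "
from h import *
st()"; python3 -m handwheel '0.7 0 0 0 0 0 0; 0 0 0 0 0 0 0' ; python3 -c "
from h import *
st()"; python3 -m handwheel '0.7 0 0 0 0 0 0; 0 0 0 0 0 0 0' ; python3 -c "
from h import *
st()"
```

```text
clock: 21.05
position: [0.5834, 0.0111, 0.1564]
ee_rot: [0.545, 0.451, -0.544, 0.451]
ft_force: [-0.1, -0.3, 5.1]
grip_width: -0.001
t 21.05 tcpD [90.98  0.1   8.72] tilt 0.04 yaw -0.1876 roll -0.03 heel 40.99 -11.92 F_D [-0.03 -0.33  5.06] T [-0.07  0.15 -0.04] w -0.001
clock: 21.25
position: [0.5833, 0.0111, 0.1555]
ee_rot: [0.545, 0.451, -0.544, 0.451]
ft_force: [0.4, -0.3, 4.1]
grip_width: 0.001
t 21.25 tcpD [9.093e+01 9.000e-02 7.770e+00] tilt 0.03 yaw -0.1876 roll -0.02 heel 40.94 -12.86 F_D [ 0.43 -0.18  4.12] T [-0.04 -0.24 -0.06] w 0.001
clock: 21.45
position: [0.583, 0.0111, 0.1543]
ee_rot: [-0.545, -0.451, 0.545, -0.451]
ft_force: [1.6, -0.6, 2.4]
grip_width: -0.004
t 21.45 tcpD [90.58  0.1   6.61] tilt -0.02 yaw -0.1875 roll -0.0 heel 40.57 -13.98 F_D [ 1.69 -0.31  2.45] T [-0.04 -0.33 -0.04] w -0.004
```

```bash
python3 -m handwheel '0.8 0.1 0 0 0 0 0; 0.8 0 0 0 0 0 0; 0 0 0 0 0 0 0'; python3 -c "
from h import *
st()"; python3 -m handwheel '0.8 0 0 0 0 0 0; 0.8 0 0 0 0 0 0; 0 0 0 0 0 0 0' ; python3 -c "
from h import *
st()"
```

```text
clock: 21.75
position: [0.5823, 0.0112, 0.1521]
ee_rot: [-0.544, -0.452, 0.545, -0.45]
ft_force: [0.3, 1.1, 0.2]
grip_width: 0.005
t 21.75 tcpD [ 8.99e+01 -1.00e-02  4.42e+00] tilt -0.12 yaw -0.1875 roll 0.02 heel 39.86 -16.07 F_D [0.06 1.12 0.18] T [ 0.03  0.01 -0.01] w 0.005
clock: 22.05
position: [0.5827, 0.0111, 0.1509]
ee_rot: [-0.544, -0.451, 0.545, -0.451]
ft_force: [0.2, -0.2, -0.3]
grip_width: 0.003
t 22.05 tcpD [9.034e+01 5.000e-02 3.220e+00] tilt -0.06 yaw -0.1875 roll 0.0 heel 40.31 -17.32 F_D [ 0.21 -0.12 -0.29] T [-0.02  0.01  0.02] w 0.003
```

```bash
python3 -m handwheel '1 0 0 0 0 0 0; 1 0 0 0 0 0 0; 0 0 0 0 0 0 0'; python3 -c "
from h import *
st()"; python3 -m handwheel '0.8 0 0 0 0 0 0; 0 0 0 0 0 0 0' ; python3 -c "
from h import *
st()"; python3 -m handwheel '0.5 0 0 0 0 0 0; 0 0 0 0 0 0 0' ; python3 -c "
from h import *
st()"
```

```text
clock: 22.35
position: [0.5828, 0.0111, 0.1489]
ee_rot: [-0.544, -0.451, 0.545, -0.451]
ft_force: [1.4, -0.7, -0.8]
grip_width: 0.001
t 22.35 tcpD [9.039e+01 5.000e-02 1.250e+00] tilt -0.06 yaw -0.1875 roll 0.0 heel 40.37 -19.3 F_D [ 1.5  -0.42 -0.76] T [-0.05  0.03 -0.03] w 0.001
clock: 22.55
position: [0.5829, 0.0111, 0.1483]
ee_rot: [-0.544, -0.451, 0.545, -0.451]
ft_force: [-0.0, -0.4, -0.5]
grip_width: 0.004
t 22.55 tcpD [9.053e+01 2.000e-02 6.100e-01] tilt -0.04 yaw -0.1875 roll -0.0 heel 40.52 -19.96 F_D [ 0.04 -0.36 -0.45] T [-0.01 -0.05  0.02] w 0.004
clock: 22.75
position: [0.583, 0.0112, 0.148]
ee_rot: [-0.545, -0.451, 0.545, -0.451]
ft_force: [0.6, -0.5, 0.7]
grip_width: -0.002
t 22.75 tcpD [90.56  0.16  0.26] tilt -0.03 yaw -0.1874 roll -0.01 heel 40.54 -20.31 F_D [ 0.69 -0.39  0.66] T [ 0.03  0.07 -0.04] w -0.002
```

```bash
python3 -m handwheel '0.5 0 0 0 0 0 0; 0 0 0 0 0 0 0'; python3 -c "
from h import *
st()"; python3 -m handwheel '0.5 0 0 0 0 0 0; 0 0 0 0 0 0 0' ; python3 -c "
from h import *
st()"; python3 -m handwheel '0.4 0 0 0 0 0 0; 0 0 0 0 0 0 0' ; python3 -c "
from h import *
st()"
```

```text
clock: 22.95
position: [0.583, 0.0112, 0.1479]
ee_rot: [0.545, 0.451, -0.545, 0.451]
ft_force: [-1.8, 0.8, 5.2]
grip_width: 0.003
t 22.95 tcpD [90.62  0.17  0.16] tilt -0.02 yaw -0.1875 roll -0.03 heel 40.61 -20.42 F_D [-1.92  0.43  5.17] T [0.1  0.44 0.01] w 0.003
clock: 23.15
position: [0.5831, 0.0112, 0.1478]
ee_rot: [0.545, 0.451, -0.544, 0.451]
ft_force: [-3.9, 0.8, 9.2]
grip_width: 0.003
t 23.15 tcpD [90.69  0.16  0.1 ] tilt -0.02 yaw -0.1875 roll -0.05 heel 40.68 -20.48 F_D [-3.98  0.1   9.16] T [ 0.09  0.81 -0.05] w 0.003
clock: 23.35
position: [0.5831, 0.0111, 0.1478]
ee_rot: [0.545, 0.451, -0.544, 0.451]
ft_force: [-5.1, 1.1, 12.8]
grip_width: -0.0
t 23.35 tcpD [9.073e+01 1.500e-01 6.000e-02] tilt -0.01 yaw -0.1876 roll -0.06 heel 40.73 -20.54 F_D [-5.2   0.13 12.84] T [0.07 1.12 0.04] w -0.0
```

```bash
python3 -m handwheel '-1 0 0 0 0 0 0; -3 0 0 0 0 0 0; -20 0 0 0 0 0 0; -45 0 0 0 0 0 0; -45 -5 30 0 0 0 0; -30 -20 40 0 0 0 0; 0 -20 40 0 0 0 0; 0 0 10 0 0 0 0'; python3 -m handwheel '0 0 0 0 0 0 0; 0 0 0 0 0 0 0'
python3 - <<'E'
from h import *
st()
from workcell import cams,manip
c=cams.camera('scene');cv2.imwrite('pics/s10.png',cv2.resize(c['color'][150:300,250:450],None,fx=4,fy=4))
o=manip.get_obs();c=cams.camera('wrist');cv2.imwrite('pics/w10.png',c['color'])
P=wcloud(c,o);D=np.einsum('ij,hwj->hwi',np.array([[np.cos(YAW),np.sin(YAW),0],[-np.sin(YAW),np.cos(YAW),0],[0,0,1]]),P-L)*1000
def fit(xr,yr):
    m=(D[...,0]>xr[0])&(D[...,0]<xr[1])&(D[...,1]>yr[0])&(D[...,1]<yr[1])&(abs(D[...,2])<15);q=D[m]
    return len(q),np.median(q[:,2]).round(2) if len(q) else None
for n,a,b in [("cover near edge +y",(75,92),(20,50)),("cover near edge mid",(75,92),(-20,20)),("cov -y",(75,92),(-50,-20)),("cover ledge side",(8,25),(-50,-36)),("cover ledge +y",(8,25),(36,50)),("cover ledge mid",(8,36),(-20,20)),("rim -x",(-30,-8),(-50,50)),("rim +x",(106,120),(-50,50)),("rim +y",(10,90),(68,80)),("det",(170,200),(-60,60))]: print(n,fit(a,b))
E
```

```text
clock: 24.15
position: [0.517, -0.0985, 0.2861]
ee_rot: [0.547, 0.449, -0.545, 0.449]
ft_force: [0.8, -0.7, -0.5]
grip_width: 0.004
clock: 24.35
position: [0.5195, -0.0924, 0.2844]
ee_rot: [-0.544, -0.452, 0.545, -0.451]
ft_force: [0.3, 0.6, -0.3]
grip_width: -0.003
t 24.35 tcpD [  47.58 -113.43  136.65] tilt -0.08 yaw -0.1864 roll -0.01 heel -2.44 116.12 F_D [ 0.14  0.62 -0.29] T [0.03 0.01 0.03] w -0.003
cover near edge +y (608, np.float64(-0.44))
cover near edge mid (1774, np.float64(-0.63))
cov -y (1176, np.float64(-0.85))
cover ledge side (541, np.float64(-0.94))
cover ledge +y (0, None)
cover ledge mid (2938, np.float64(-0.67))
rim -x (4599, np.float64(-0.99))
rim +x (2933, np.float64(-0.97))
rim +y (0, None)
det (6711, np.float64(-8.71))
```

View pics/s10.png

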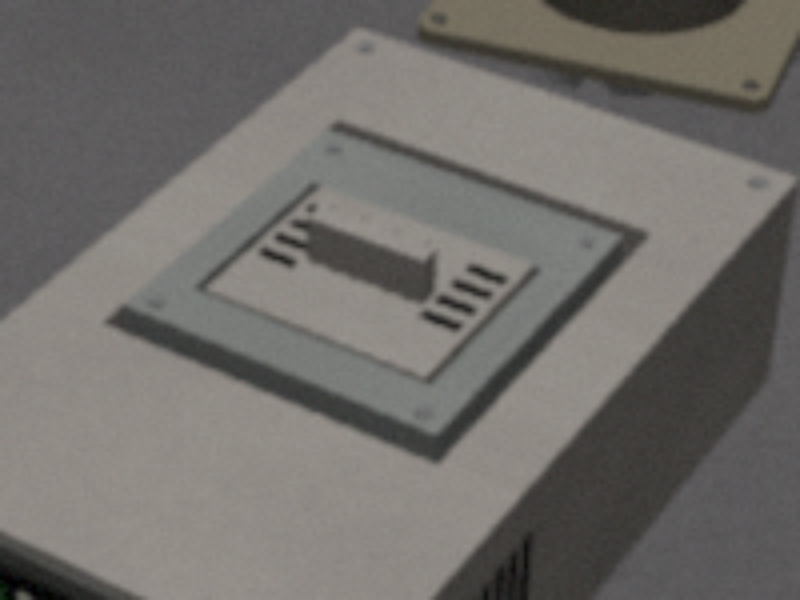

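View pics/w10.png

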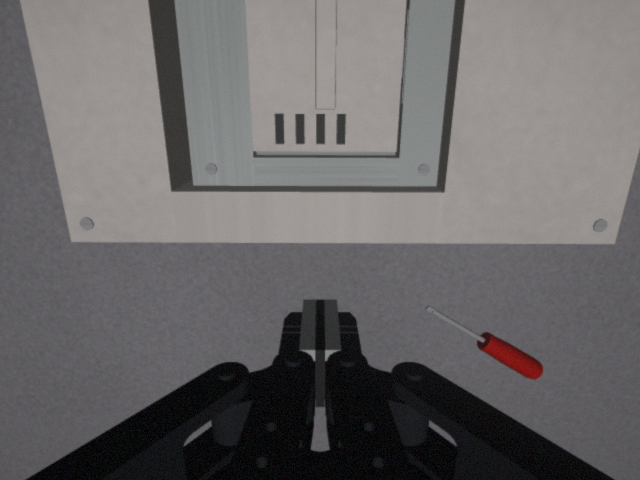

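```bash
python3 -c "
from workcell import hand_in,manip
print(hand_in());print(manip.get_obs()['clock'])"
```

```text
the job is handed in; nothing more can be done
None
the job is handed in; nothing more can be done
```

The cover is back on the detector, snapped shut, and I handed the job in at about 24.5 s of the 72 s.

- **How it went:** I gripped the cover by its rib, tilted it 20° and lowered its heel onto the seat rails. I slid it until its -x side met the ledge, which was within 0.5 mm of where the camera put it. I swung it down to about 6° until the free edge rested on the catch, then let go and pressed that edge with closed fingers. It gave way at about 8 N, and the force then dropped to zero.
- **Forces:** The highest total wrist reading was about 14 N. That was at the end, when I pressed about 13 N straight down to check that the cover was seated. It felt solid, moving less than 0.1 mm.
- **Last checks:** After backing off, the wrist depth picture showed the cover's top 0 to 0.5 mm above the rim and level along x. The scene picture shows it flush. The +y side read about 0.4 mm higher than the -y side, which is within camera error.
- **Not checked:** I had no reading of the interlock, so I judge it engaged only from the snap and the flush fit. I did not re-measure the vial rack, bottle or screwdriver at the end, but the arm never came down near them and the driver looked undisturbed in the last wrist picture.

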